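# Set up the tray shaker: sweep, lock the stops, switch on

## Robot

A 6-joint arm with a two-finger parallel gripper is mounted at the origin on the work surface; the furniture and walls round the work are solid. World frame = base frame: x ahead of the robot, y to its left, z up, the work surface at z = 0. Lengths are in m, angles in degrees, forces in N, time in s.
With the tool pointing down it reaches from about 0.3 to 0.75 m from the base axis. Payload 8.5 kg.
Tool frame: the origin (TCP) lies at the very end of the fingers, on their centre line; the grasp point (between the pads) lies 19 mm behind it; z points along the fingers, y is the line along which they close (so a half turn about z gives the same grasp; the last joint's range is limited). The gripper opens to 85 mm and grips with 20 to 120 N. Pads are 22 mm wide; open, the fingers measure 114 mm over their backs; the gripper's body (76 mm by 85 mm) begins 54 mm behind the grasp point. The pads swing forward as they close: fully open they stand 13 mm farther back than shut.
Start: joints at [-12.336, 21.807, 74.336, -0, 83.858, -12.336], TCP at [0.55, 0, 0.231] pointing down, gripper open.
Joint ranges: [-178.18, 178.18], [-50.72, 133.34], [12.68, 142.11], [-81.47, 261.47], [9.98, 163.14], [-165.26, 165.26]. Speed limits (degrees/s): [136.94, 136.94, 180, 180, 180, 180].

## Interface

Orientations are given as a 3x3 rotation matrix whose columns are the frame's x, y, z axes.
In Python, from rig import observe, cams, ticket gives the robot as it stands.
- The arm moves only by the tool move_arm, never from a script. Its arguments are lists of equal length, an entry for each row: "jaw": the finger opening in cm, from 0 to 8.54; "dp": the shift along the tool's x, y, z in cm, a list of three; "turn": the turn, a rotation vector about the tool's x, y, z in rad, a list of three. In form: {"jaw": [jaw, ...], "dp": [[tx, ty, tz], ...], "turn": [[wx, wy, wz], ...]}. A call has 1 to 12 rows; each row shifts and turns the commanded pose from where the row before left it, along the tool's axes as they then stand; what a row does not reach is not made up. A row lasts 1/12 s, in which the tool goes at most 41.7 mm and 7.16 degrees, less where a joint would pass 70% of its speed; a pose out of reach is approached as far as the arm can. A call is refused whole if a number of a shift passes 4.17 or a number of a turn 0.125, either way. A call with a gripper value outside its range is refused whole. The fingers move at their own pace and stop on an object; "force" is the grip in N (left out, the last holds). Time passes only in rows, so rows that do not move let the fingers close. It gives the time, the measured TCP pose, the force, the opening and the grip force at its end, in the units of the state.
- observe(): the state, without advancing time (a new reading comes with each control period).
- cams.get_image(name): name is "scene" or "side" or "wrist"; returns (picture, depth): 420x560x3 uint8, red, green, blue; 420x560 float32, m along the optical axis (not along the pixel's ray), 0 where there is no reading.
- cams.calibration(name): a dict with "vertical_fov" (degrees; the focal length in pixels is half the picture's height over the tangent of half this angle, whatever the lens; pixels are square), "cx", "cy" (the principal point, pixels), "view" (4x4, takes a point from world to camera coordinates); the wrist camera has in their place "tool_from_camera" (4x4, takes a point from camera to tool coordinates, whose origin is the TCP and whose axes are the flange's). Camera axes: x right, y up, looking along -z (the intrinsics and any distortion apply to the point x, -y, -z); pixel columns grow to the right and rows downward; lengths in m; the calibration is good to about 2 mm. A picture is of the moment at which its call begins: read the wrist's pose just before it. calibration takes no time and is no camera call.
- ticket.close_job(): hands the job in; it is judged then, once.
Trained networks look in the newest picture that a camera, given by its name, has taken for a name from the list of things; names that differ only in an ending like _2 or _b are one class to them, and where a whole thing is asked for, a point or a joint stands for the part that bears it (a point fixed in the world has none). Each returns a list of dicts, best first, with "p" (0 to 1); they miss things now and then, are a little off and sometimes report something else, mostly with a low value. They report only what shows in the picture. A call takes as long as a camera call. They do not tell look-alikes from the thing itself.
- cams.spot_in(camera, query): "box" ([centre column, centre row, width, height] as shares, 0 to 1, of the picture: columns of its width, rows of its height, round what is visible of it).
- cams.outline_of(camera, query): "mask" (420x560 bool, what is visible of it) and "box" ([centre column, centre row, width, height] as shares, 0 to 1, of the picture: columns of its width, rows of its height, round what is visible of it).
- cams.mark_of(camera, query): "location" ([column, row] as shares, 0 to 1, of the picture: columns of its width, rows of its height: a listed point, or the origin of a listed thing).
The state is a dict: "time_s": time; "q": joint angles; "qvel": joint speeds; "joint_efforts": joint torques, N m; "position": TCP position; "tool_rot": TCP orientation; "ft_force": force on the tool from outside, world axes, zero at the start; "wrist_torque": the same for the moment, N m; "grip_width": finger opening in m; "gripper_force": force on a finger pad.
Only numpy, scipy, OpenCV 4.12 (cv2) and the standard library are available. Lean on these libraries where they do the work, as an engineer would, in place of code of your own. Each camera call takes 0.05 s, during which the arm holds its last target. There are 200 camera calls.

## Task

Get the tray shaker on the table ready and running: first sweep every pot shard off its slotted deck with the scraper block, not touching the shards with the fingers, and put the block down on the table clear of the shaker and its trough. Then move every tray stop from the wooden rack to the deck, each in a slot of its own: pass its T-foot through the slot, let it down onto its flange and turn it a quarter turn so that it holds. Only then switch on at the lock-lever switch: lift the lever's collar, flip the lever over to the other side, away from its present lean, and let the collar drop back; leave the loose clay and black pots behind the shaker where they are.

Things in the scene. Friction and masses are not known exactly. Their poses are not given: they have to be found in the camera images.
- deck: Fixed tray shaker: flat metal deck 170 mm along x, 270 mm along y, top 55 mm high, on a closed skirt; origin at the centre of its underside, z up. Plate 10 mm thick, hollow beneath. A low steel trough (190 mm along x, 25 mm high) joins its -y end, from y = -136 to -221 mm: shards swept over that end drop into it. A 42 mm high motor bulge sticks out 33 mm beyond the +x edge.
- slot_1 (a point): Centre of a slot, on the deck's top face, 80 mm to +y of the deck's centre. Each slot is 51 mm long along the deck's y and 19 mm wide along its x.
- slot_2 (a point): Like slot_1, the slot at the deck's centre.
- slot_3 (a point): Like slot_1, 80 mm to -y of the deck's centre.
- rack: Fixed plywood rack 265 x 75 mm, top 42 mm above the table, origin at the centre of its underside; three pits 57 x 27 mm in a row along its x, 85 mm apart, in which the tray stops hang upright by their flanges, blade heads roughly along the rack's x.
- stop_1_grip (a point): Tray stop, loose, 90 g: point: centre of its blade head (60 mm along x, 14 along y, 45 high). Below it a round flange, 44 mm across, 6 thick, underside 28.5 mm below the point; then a 12 mm shank and the T-foot, a round bar 46 mm along x, 12 thick, underside 54.5 mm below the point. z up; half-turn symmetric. Seated, the point is 83.5 mm above the table, the foot 4 mm below the plate. May be absent.
- stop_2_grip (a point): Another tray stop, as stop_1 (may be absent): centre of its blade head, same axes.
- stop_3_grip (a point): Another tray stop, as stop_1 (may be absent): centre of its blade head, same axes.
- shard_1_mid (a point): Terracotta pot shard, a loose flat five- or six-sided piece, about 50 mm across and 10 mm thick, 30 g, lying on the deck; this point is its centre. It may be absent.
- shard_2_mid (a point): Another such shard, its centre (may be absent).
- shard_3_mid (a point): Another such shard, its centre (may be absent).
- shard_4_mid (a point): Another such shard, its centre (may be absent).
- scraper_mid (a point): Loose scraper block, wood with a rubber sole, 140 mm along its x, 26 mm thick along its y, 56 mm high, about 0.14 kg, standing on its sole on the table; this point is its centre, 28 mm above the sole.
- lever_pivot (a point): Pivot of the lock-lever on a fixed grey switch box (100 x 80 mm, 52 mm high), 55 mm above the table. The lever swings about this point in the x-z plane of this point; the swing axis is its y, z is up.
- collar_grip (a point): Centre of the lever's square metal collar (34 mm across in the swing plane, 30 mm wide along the swing axis, 28 mm high), 52 mm from the pivot along the lever when down; its z points along the lever. The lever's rod, 8 mm thick, ends in a small ball 98 mm from the pivot, so it stands out above the collar.
- lever (a joint): Lever angle (rad): 0 = off, leaning 0.5 rad toward the box's -x; 1.0 = on, leaning 0.5 rad toward its +x. It turns easily and falls to either end by its weight, but two fins on the box stop it within 0.2 rad unless the collar is lifted.
- collar (a joint): Lift of the collar along the lever (m): 0 = down, 0.018 = fully up. A spring holds it down with 2.3 N, 5 N when fully up; at 0.012 or more the lever can pass the fins; let go, it springs down and locks the lever again.
- pot_a_mid (a point): Clay pots, two nested, 68 mm across, 82 mm tall, loose, to be left alone; this point is half-way up.
- pot_b_mid (a point): Black nursery pot, 68 mm across, 58 mm tall, loose, to be left alone; half-way up.
Mind the look-alikes: they are no part of the job. What is shaped like the part that bears shard_4_mid but purple is not meant. Leave any blue look-alike of the part that bears stop_2_grip alone.

How it is judged:
By the outcome, as a careful person would: the job done as asked, in the order asked, and still so for the second after the job is handed in, with the robot touching nothing.
Of stop_1, stop_2, stop_3 only 2 to 3 are there at a start; the rules pass over those that are not, and their reading is None.
Of shard_1, shard_2, shard_3, shard_4 only 2 to 4 are there at a start; the rules pass over those that are not, and their reading is None.
At some moment in a run one of scraper, shard_1, shard_2, shard_3, shard_4 may be knocked a few centimetres aside while the robot is not near it.
Once in a run the grip may slacken for a moment while it holds something.
It also fails if it takes over 200 s, if anything falls off the work surface, if the arm or the gripper's body presses on something with over 40 N, if the wrist force passes 120 N, or if a joint passes its speed limit or range.

## Working session

There is one attempt and no reset: what is moved stays moved. The work goes in short steps, Python scripts to look and compute and a tool call to move; the robot and the scene stay as the last step left them, time stands still between calls to the robot, and variables do not carry over. Pictures are saved under pics/ and viewed, at most 14 in all, crops included, and the job is handed in when it is done.

Besides the shell and the picture viewer there is one more tool, called as name(argument=value, ...) on one line, values as JSON. move_arm: Moves the arm, as the interface text tells. Its arguments: {"type":"object","properties":{"jaw":{"type":"array","items":{"type":"number"}},"dp":{"type":"array","items":{"type":"array","items":{"type":"number"}}},"turn":{"type":"array","items":{"type":"array","items":{"type":"number"}}},"force":{"type":"number"}},"required":["jaw","dp","turn"]}

```bash
ls; mkdir -p pics; cat > h.py <<'E'
import numpy as np, cv2
from rig import observe, cams, ticket
def K(c):
    f=210/np.tan(np.radians(c["vertical_fov"])/2); return f,c["cx"],c["cy"]
def pose():
    s=observe(); T=np.eye(4); T[:3,:3]=np.array(s["tool_rot"]); T[:3,3]=s["position"]; return T
def cam2world(name,T=None):
    c=cams.calibration(name)
    if name=="wrist": return (pose() if T is None else T)@np.array(c["tool_from_camera"])
    return np.linalg.inv(np.array(c["view"]))
def unproj(name,u,v,d,M):
    f,cx,cy=K(cams.calibration(name)); u=np.asarray(u,float);v=np.asarray(v,float);d=np.asarray(d,float)
    P=np.stack([(u-cx)/f*d,-(v-cy)/f*d,-d,np.ones_like(d)],-1); return (P@M.T)[...,:3]
def cloud(name,dep,M):
    v,u=np.mgrid[:420,:560]; return unproj(name,u,v,dep,M)
def save(n,img,s=1): cv2.imwrite("pics/"+n,cv2.resize(img[...,::-1],None,fx=s,fy=s,interpolation=cv2.INTER_CUBIC))
E
python3 - <<'E'
from h import *
a,d=cams.get_image("scene");b,e=cams.get_image("side")
save("scene.png",a);save("side.png",b)
np.savez("s0.npz",a=a,d=d,b=b,e=e)
for n in("scene","side","wrist"):
    c=cams.calibration(n);print(n,{k:(np.round(v,3).tolist()) if not isinstance(v,str) else v for k,v in c.items()})
E
```

```text
pics
scene {'vertical_fov': 45.521, 'cx': 283.367, 'cy': 207.574, 'view': [[-0.902, -0.431, 0.022, 0.473], [0.214, -0.403, 0.89, -0.186], [-0.375, 0.807, 0.455, -1.462], [0.0, 0.0, 0.0, 1.0]]}
side {'vertical_fov': 57.917, 'cx': 281.426, 'cy': 208.614, 'view': [[-0.863, -0.504, 0.015, 0.473], [0.293, -0.478, 0.828, -0.232], [-0.41, 0.719, 0.561, -0.861], [0.0, 0.0, 0.0, 1.0]]}
wrist {'vertical_fov': 70.681, 'cx': 282.663, 'cy': 204.587, 'tool_from_camera': [[-0.001, 0.966, 0.259, 0.066], [1.0, 0.001, -0.0, -0.001], [-0.001, 0.259, -0.966, -0.143], [0.0, 0.0, 0.0, 1.0]]}
```

View pics/scene.png

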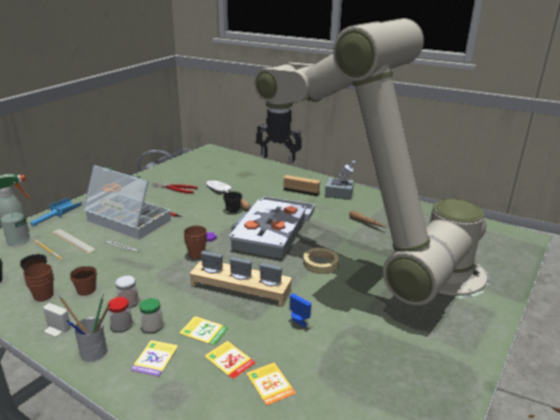

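View pics/side.png

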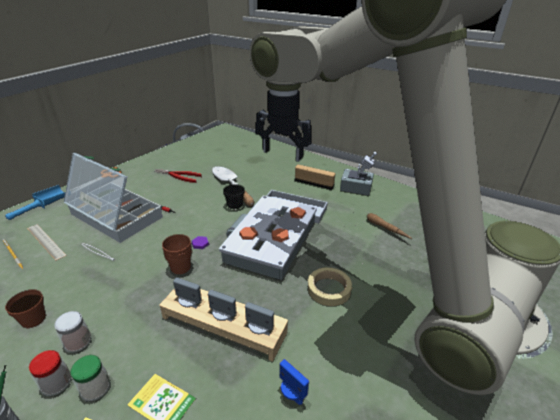

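Scene: the deck is at (275,225) with terracotta shards, and a purple look-alike shard is on the table at (208,237). The rack holds three grey stops at (212,262), (241,268) and (270,275); a blue look-alike stop is at (300,310). The scraper is at (300,184), the switch at (343,185), and the pots at (195,240) and (232,202).

```bash
python3 - <<'E'
from h import *
z=np.load("s0.npz")
for name,dk in(("scene","d"),("side","e")):
    cams.get_image(name)
    M=cam2world(name);dep=z[dk]
    for q in("deck","rack","slot_1","stop_1_grip","shard_1_mid","scraper_mid","lever_pivot","collar_grip","pot_a_mid","pot_b_mid"):
        for r in cams.mark_of(name,q)[:6]:
            u,v=r["location"][0]*560,r["location"][1]*420
            if r["p"]<.3: continue
            w=dep[int(v),int(u)]
            print(name,q,round(r["p"],2),(round(u),round(v)),unproj(name,u,v,w,M).round(3))
# orthographic top view from both
pts=[];col=[]
H=np.full((450,400),-1.);O=np.zeros((450,400,3),np.uint8)
for name,dk,ik in(("scene","d","a"),("side","e","b")):
    P=cloud(name,z[dk],cam2world(name)).reshape(-1,3);C=z[ik].reshape(-1,3);ok=(z[dk].ravel()>0)&(P[:,2]<.12)
    P=P[ok];C=C[ok];r=((.95-P[:,0])/.002).astype(int);c=((.45-P[:,1])/.002).astype(int)
    for i in np.where((r>=0)&(r<450)&(c>=0)&(c<400))[0]:
        if P[i,2]>H[r[i],c[i]]: H[r[i],c[i]]=P[i,2];O[r[i],c[i]]=C[i]
save("top.png",O,1.3)
E
```

```text
scene deck 0.85 (267, 236) [0.515 0.138 0.051]
scene rack 0.69 (237, 288) [0.478 0.382 0.028]
scene slot_1 0.87 (263, 233) [ 0.578  0.044 -0.002]
scene slot_1 0.74 (278, 212) [ 0.582 -0.076  0.017]
scene slot_1 0.63 (273, 221) [0.538 0.049 0.054]
scene stop_1_grip 0.86 (268, 271) [0.41  0.337 0.077]
scene shard_1_mid 0.6 (289, 213) [ 0.513 -0.018  0.057]
scene scraper_mid 0.95 (302, 183) [ 0.584 -0.288  0.045]
scene scraper_mid 0.43 (290, 208) [ 0.519 -0.038  0.065]
scene lever_pivot 0.88 (346, 179) [ 0.933 -1.956 -0.665]
scene collar_grip 0.58 (347, 169) [ 0.432 -0.35   0.108]
scene pot_a_mid 0.89 (200, 242) [0.666 0.275 0.061]
scene pot_b_mid 0.57 (230, 201) [ 0.737 -0.016  0.05 ]
scene pot_b_mid 0.32 (290, 209) [ 0.518 -0.032  0.066]
side deck 0.65 (280, 233) [0.508 0.076 0.067]
side deck 0.61 (270, 243) [0.517 0.111 0.055]
side rack 0.58 (224, 324) [0.469 0.365 0.043]
side slot_1 0.97 (274, 227) [ 0.582 -0.016  0.001]
side slot_1 0.85 (259, 244) [0.574 0.076 0.001]
side slot_1 0.65 (280, 211) [ 0.571 -0.029  0.051]
side stop_1_grip 0.59 (257, 317) [0.405 0.34  0.077]
side shard_1_mid 0.57 (299, 210) [ 0.519 -0.048  0.064]
side scraper_mid 0.56 (312, 177) [ 0.597 -0.289  0.033]
side lever_pivot 0.94 (356, 172) [ 0.468 -0.369  0.052]
side lever_pivot 0.31 (314, 179) [ 0.586 -0.288  0.028]
side collar_grip 0.43 (367, 163) [ 0.432 -0.346  0.105]
side pot_a_mid 0.67 (178, 255) [0.669 0.278 0.072]
side pot_b_mid 0.71 (236, 194) [ 0.759 -0.075  0.023]
```

View pics/top.png

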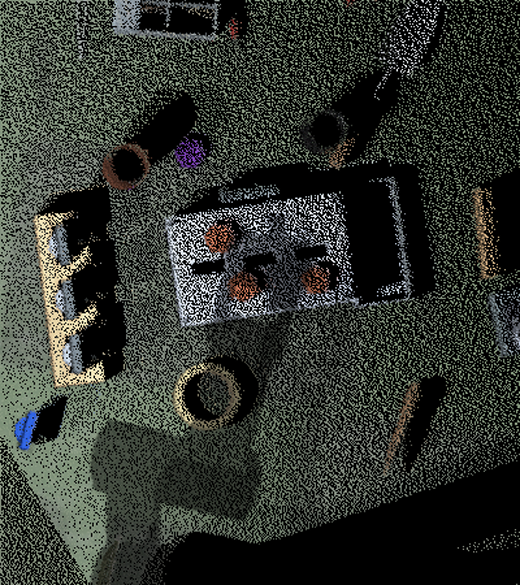

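Top-down mosaic: three terracotta shards on the deck at (218,237), (244,286) and (320,278), and slots at (207,268), (260,262) and (312,252). The trough is on the right, at world -y. The purple decoy is off the deck at (190,153). Next, the wrist view.

```bash
python3 - <<'E'
from h import *
T=pose();print(T.round(3));s=observe();print(s["time_s"],s["ft_force"],s["grip_width"])
a,d=cams.get_image("wrist");save("w1.png",a);np.savez("w1.npz",a=a,d=d,T=T)
M=cam2world("wrist",T)
for q in("slot_1","shard_1_mid","deck"):
    for r in cams.mark_of("wrist",q)[:6]:
        u,v=r["location"][0]*560,r["location"][1]*420
        if r["p"]<.2: continue
        print(q,round(r["p"],2),(round(u),round(v)),unproj("wrist",u,v,d[min(419,int(v)),min(559,int(u))],M).round(3))
E
```

```text
[[-0.     1.     0.     0.55 ]
 [ 1.     0.    -0.     0.   ]
 [-0.     0.    -1.     0.231]
 [ 0.     0.     0.     1.   ]]
1.2 [0.27524477 0.97239893 0.15826807] 0.085531286731985
slot_1 0.82 (283, 141) [0.549 0.047 0.   ]
slot_1 0.64 (297, 216) [ 0.568 -0.05   0.001]
shard_1_mid 0.98 (254, 219) [ 0.518 -0.033  0.066]
shard_1_mid 0.59 (281, 140) [0.547 0.048 0.001]
shard_1_mid 0.44 (445, 221) [ 0.762 -0.056  0.005]
deck 0.57 (284, 138) [0.551 0.051 0.001]
```

View pics/w1.png

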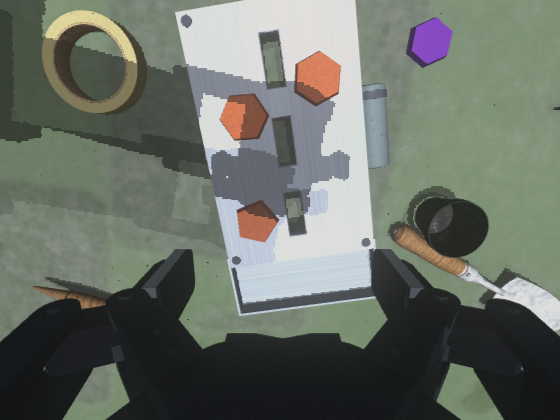

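Wrist view: three shards on the deck at (318,78), (244,118) and (257,222). The purple one at (430,42) lies off the deck and is not meant. Slots are at (272,60), (284,141) and (296,213). The brown object by the black pot is a trowel.

I'll move over to look at the scraper and the switch.

move_arm(jaw=[8.5, 8.5, 8.5, 8.5, 8.5, 8.5, 8.5, 8.5, 8.5, 8.5, 8.5, 8.5], dp=[[-2, -0.3, -0.2], [-3.8, -0.5, -0.2], [-4, -0.5, -0.2], [-4, -0.5, -0.2], [-4, -0.5, -0.2], [-4, -0.5, -0.2], [-4, -0.5, -0.2], [-4, -0.5, -0.2], [-4, -0.5, -0.2], [-3, -0.5, -0.2], [-2, -0.2, 0], [0, 0, 0]], turn=[[0, 0, 0], [0, 0, 0], [0, 0, 0], [0, 0, 0], [0, 0, 0], [0, 0, 0], [0, 0, 0], [0, 0, 0], [0, 0, 0], [0, 0, 0], [0, 0, 0], [0, 0, 0]])

```text
time_s: 2.4
position: [0.4988, -0.3919, 0.2504]
tool_rot: [[0.004, 1.0, -0.001], [1.0, -0.004, -0.0], [-0.0, -0.001, -1.0]]
ft_force: [-0.3, -0.0, 0.0]
grip_width: 0.0849
gripper_force: 0.0
```

```bash
python3 - <<'E'
from h import *
T=pose();print(T.round(3))
a,d=cams.get_image("wrist");save("w2.png",a);np.savez("w2.npz",a=a,d=d,T=T)
M=cam2world("wrist",T);P=cloud("wrist",d,M)
for q in("scraper_mid","lever_pivot","collar_grip"):
    for r in cams.mark_of("wrist",q)[:3]:
        u,v=r["location"][0]*560,r["location"][1]*420
        if r["p"]<.2: continue
        print(q,round(r["p"],2),(round(u),round(v)),P[int(v),int(u)].round(3))
def rect(m,t):
    X=P[m][:,:2].astype(np.float32)*1000;r=cv2.minAreaRect(X);print(t,m.sum(),np.round(cv2.boxPoints(r)/1000,3).tolist(),r)
near=lambda c,rad:np.hypot(P[...,0]-c[0],P[...,1]-c[1])<rad
ok=d>0
print("scr");m=ok&near((.585,-.29),.1)&(P[...,2]>.045)&(P[...,2]<.065);rect(cv2.morphologyEx(m.astype(np.uint8),cv2.MORPH_OPEN,np.ones((3,3)))>0,"scraper")
print(np.median(P[m][:,2]))
m=ok&near((.45,-.37),.1)&(P[...,2]>.045)&(P[...,2]<.058);rect(cv2.morphologyEx(m.astype(np.uint8),cv2.MORPH_OPEN,np.ones((3,3)))>0,"box")
# slots / deck from first view
z=np.load("w1.npz");M=cam2world("wrist",z["T"]);d1=z["d"];P1=cloud("wrist",d1,M)
o=M[:3,3];W=o+(P1-o)*((.055-o[2])/(P1[...,2]-o[2]))[...,None]
m=((d1>0)&(P1[...,2]<.051)).astype(np.uint8);m[245:]=0
n,l,st,c=cv2.connectedComponentsWithStats(m)
for i in range(1,n):
    if 250<st[i,4]<3000:
        r=cv2.minAreaRect((W[l==i][:,:2]*1000).astype(np.float32));print("slot?",st[i],np.round(r[0],1),np.round(r[1],1),r[2])
m=(d1>0)&(np.abs(P1[...,2]-.055)<.004);m[245:]=0;print(np.median(P1[m][:,2]))
n,l,st,c=cv2.connectedComponentsWithStats(m.astype(np.uint8));i=1+st[1:,4].argmax();r=cv2.minAreaRect((P1[l==i][:,:2]*1000).astype(np.float32));print("deck",r,cv2.boxPoints(r).round(1).tolist())
m=(d1>0)&(P1[...,2]>.061)&(P1[...,2]<.075);m[245:]=0
n,l,st,c=cv2.connectedComponentsWithStats(m.astype(np.uint8))
for i in range(1,n):
    if st[i,4]>200:print("shard",c[i].round(),P1[l==i].mean(0).round(3),np.ptp(P1[l==i],axis=0).round(3))
E
```

```text
[[ 0.004  1.    -0.001  0.499]
 [ 1.    -0.004 -0.    -0.392]
 [-0.    -0.001 -1.     0.25 ]
 [ 0.     0.     0.     1.   ]]
scraper_mid 0.88 (366, 102) [ 0.587 -0.301  0.057]
lever_pivot 0.64 (248, 150) [ 0.459 -0.352  0.063]
collar_grip 0.98 (214, 160) [ 0.434 -0.357  0.118]
scr
scraper 3570 [[0.4860000014305115, -0.3059999942779541], [0.49900001287460327, -0.3529999852180481], [0.6660000085830688, -0.3059999942779541], [0.6520000100135803, -0.2590000033378601]] ((575.6734008789062, -305.70306396484375), (173.3745574951172, 49.08566665649414), 15.73824405670166)
0.0564125387641648
box 4612 [[0.4009999930858612, -0.32499998807907104], [0.4189999997615814, -0.40299999713897705], [0.546999990940094, -0.37400001287460327], [0.5299999713897705, -0.296999990940094]] ((474.3177490234375, -349.776123046875), (131.91366577148438, 79.25398254394531), 12.592915534973145)
slot? [ 259   32   27   57 1045] [538.8 127.8] [18.8 50. ] 8.47666072845459
slot? [272 116  24  51 856] [550.6  49.3] [18.8 50.4] 8.510061264038086
slot? [283 191  23  44 702] [562.3 -29.3] [18.7 49.7] 8.509993553161621
slot? [ 429  202   54   43 1884] [746.8 -42.2] [50.3 60.1] 89.94017028808594
0.055755057381579765
deck ((550.1708374023438, 51.76586151123047), (170.5255889892578, 265.4233093261719), 8.479748725891113) [[446.29998779296875, 170.5], [485.3999938964844, -92.0999984741211], [654.0999755859375, -66.9000015258789], [614.9000244140625, 195.60000610351562]]
shard [317.  77.] [0.583 0.11  0.066] [0.043 0.047 0.008]
shard [243. 116.] [0.51  0.074 0.066] [0.046 0.044 0.007]
shard [256. 222.] [ 0.519 -0.037  0.065] [0.044 0.044 0.007]<stdin>:19: RuntimeWarning: divide by zero encountered in divide
<stdin>:19: RuntimeWarning: invalid value encountered in multiply
```

View pics/w2.png

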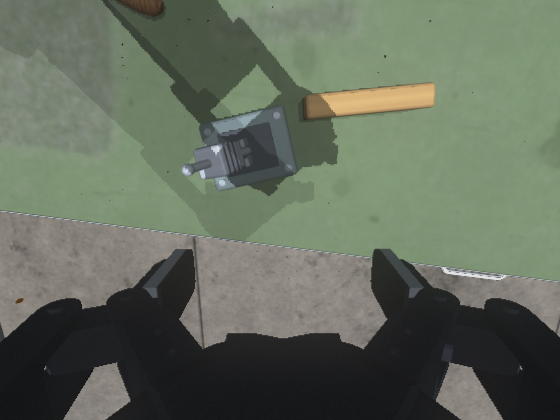

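The scraper lies from (304,105) to (435,90). The switch box is at (248,150), with its lever ball at (187,170) leaning to world -x. The three deck slots fit the given 51×19 mm size and 80 mm spacing.

```bash
python3 - <<'E'
from h import *
z=np.load("w2.npz");d=z["d"];a=z["a"].astype(int);M=cam2world("wrist",z["T"]);P=cloud("wrist",d,M)
def rect(m,t):
    n,l,st,c=cv2.connectedComponentsWithStats(m.astype(np.uint8));i=1+st[1:,4].argmax();m=l==i
    r=cv2.minAreaRect((P[m][:,:2]*1000).astype(np.float32));print(t,m.sum(),np.round(r[0],1),np.round(r[1],1),round(r[2],1),P[m][:,2].mean().round(4))
ok=d>0;sat=a.max(2)-a.min(2)
m=ok&(P[...,2]>.05)&(P[...,2]<.062)&(a[...,0]-a[...,2]>25)&(P[...,0]>.5);rect(m,"scr")
m=ok&(P[...,2]>.046)&(P[...,2]<.058)&(P[...,0]<.53)&(a[...,0]-a[...,2]<15)&(np.hypot(P[...,0]-.455,P[...,1]+.36)<.075);rect(m,"box")
m=ok&(P[...,2]>.075)&(np.hypot(P[...,0]-.44,P[...,1]+.36)<.08)
v,u=np.where(m);Q=P[m];print("lever n",m.sum(),Q.max(0),Q[Q[:,2].argmax()])
for zz in np.arange(.075,.15,.01):
    s=Q[(Q[:,2]>=zz)&(Q[:,2]<zz+.01)]
    if len(s):print(zz.round(3),len(s),s.mean(0).round(4),np.ptp(s,axis=0).round(3))
cams.get_image("scene")
E
```

```text
scr 3175 [ 592.4 -300.9] [138.6  25.9] 5.1 0.0565
box 4417 [ 458.5 -353. ] [98.3 78.8] 12.8 0.0495
lever n 37996 [ 0.51911961 -0.33942262  0.35482326] [ 0.51703604 -0.37400234  0.35482326]
0.075 123 [ 0.4543 -0.3542  0.0792] [0.014 0.028 0.01 ]
0.085 56 [ 0.4567 -0.3523  0.0861] [0.045 0.027 0.01 ]
0.095 150 [ 0.4503 -0.354   0.1022] [0.044 0.03  0.008]
0.105 572 [ 0.4334 -0.3581  0.1105] [0.042 0.036 0.01 ]
0.115 610 [ 0.4375 -0.3577  0.1185] [0.026 0.032 0.01 ]
0.125 82 [ 0.4223 -0.3611  0.1295] [0.009 0.008 0.009]
0.135 131 [ 0.4164 -0.3626  0.1397] [0.01  0.01  0.008]
```

```bash
cat > plan.py <<'E'
import sys,json
from h import *
from scipy.spatial.transform import Rotation as Ro
def down(yaw): # yaw = world angle of tool x, tool pointing down
    c,s=np.cos(np.radians(yaw)),np.sin(np.radians(yaw)); return np.array([[c,s,0],[s,-c,0],[0,0,-1.]])
def plan(p,R,n,jaw,T=None,ease=True,tail=1):
    T=pose() if T is None else T
    R0=T[:3,:3];rv=Ro.from_matrix(R0.T@R).as_rotvec();p0=T[:3,3];dP=np.array(p)-p0
    t=np.linspace(0,1,n+1); s=(t+t*t*(3-2*t))/2 if ease else t
    dp=[];tu=[]
    for i in range(n):
        Ri=R0@Ro.from_rotvec(rv*s[i]).as_matrix()
        dp.append((Ri.T@dP*(s[i+1]-s[i])*100).round(2).tolist());tu.append((rv*(s[i+1]-s[i])).round(4).tolist())
    dp+=[[0,0,0]]*tail;tu+=[[0,0,0]]*tail
    print(json.dumps({"jaw":[jaw]*(n+tail),"dp":dp,"turn":tu}),"max",np.abs(dp).max(),np.abs(tu).max(), "rv",rv.round(3))
    E=np.eye(4);E[:3,:3]=R;E[:3,3]=p;return E
def dk(x,y,z): # deck frame -> world
    c,s=np.cos(np.radians(8.49)),np.sin(np.radians(8.49)); return np.array([.5506+c*x-s*y,.0493+s*x+c*y,z])
E
python3 - <<'E'
from plan import *
E1=plan([.592,-.301,.20],down(5.1),15,8.5,ease=False,tail=0)
plan([.592,-.301,.022],down(5.1),6,8.5,T=E1,tail=1)
E
```

```text
{"jaw": [8.5, 8.5, 8.5, 8.5, 8.5, 8.5, 8.5, 8.5, 8.5, 8.5, 8.5, 8.5, 8.5, 8.5, 8.5], "dp": [[0.57, 0.61, 0.34], [0.63, 0.55, 0.34], [0.68, 0.49, 0.34], [0.72, 0.42, 0.34], [0.76, 0.34, 0.34], [0.79, 0.27, 0.34], [0.82, 0.19, 0.34], [0.83, 0.11, 0.34], [0.84, 0.02, 0.34], [0.83, -0.06, 0.34], [0.82, -0.14, 0.34], [0.81, -0.22, 0.34], [0.78, -0.3, 0.34], [0.75, -0.38, 0.34], [0.71, -0.45, 0.34]], "turn": [[0.0, -0.0, 0.0989], [0.0, -0.0, 0.0989], [0.0, -0.0, 0.0989], [0.0, -0.0, 0.0989], [0.0, -0.0, 0.0989], [0.0, -0.0, 0.0989], [0.0, -0.0, 0.0989], [0.0, -0.0, 0.0989], [0.0, -0.0, 0.0989], [0.0, -0.0, 0.0989], [0.0, -0.0, 0.0989], [0.0, -0.0, 0.0989], [0.0, -0.0, 0.0989], [0.0, -0.0, 0.0989], [0.0, -0.0, 0.0989]]} max 0.84 0.0989 rv [ 0.    -0.     1.483]
{"jaw": [8.5, 8.5, 8.5, 8.5, 8.5, 8.5, 8.5], "dp": [[0.0, 0.0, 2.14], [0.0, 0.0, 3.13], [0.0, 0.0, 3.63], [0.0, 0.0, 3.63], [0.0, 0.0, 3.13], [0.0, 0.0, 2.14], [0, 0, 0]], "turn": [[0.0, 0.0, 0.0], [0.0, 0.0, 0.0], [0.0, 0.0, 0.0], [0.0, 0.0, 0.0], [0.0, 0.0, 0.0], [0.0, 0.0, 0.0], [0, 0, 0]]} max 3.63 0.0 rv [0. 0. 0.]
```

move_arm(jaw=[8.5, 8.5, 8.5, 8.5, 8.5, 8.5, 8.5, 8.5, 8.5, 8.5, 8.5, 8.5], dp=[[0, 0, 0], [0, 0, 0], [0, 0, 0], [0, 0, 0], [0, 0, 0], [0, 0, 0], [0, 0, 0], [0, 0, 0], [0, 0, 0], [0, 0, 0], [0, 0, 0], [0, 0, 0]], turn=[[0, 0, 0.1236], [0, 0, 0.1236], [0, 0, 0.1236], [0, 0, 0.1236], [0, 0, 0.1236], [0, 0, 0.1236], [0, 0, 0.1236], [0, 0, 0.1236], [0, 0, 0.1236], [0, 0, 0.1236], [0, 0, 0.1236], [0, 0, 0.1236]])

```text
time_s: 3.65
position: [0.5004, -0.3867, 0.2517]
tool_rot: [[0.997, 0.083, 0.0], [0.083, -0.997, -0.0], [0.0, 0.0, -1.0]]
ft_force: [0.7, 0.2, -0.4]
grip_width: 0.0848
gripper_force: 0.0
```

move_arm(jaw=[8.5, 8.5, 8.5, 8.5, 8.5, 8.5], dp=[[2, -1.6, 1], [2, -1.6, 1], [2, -1.6, 1], [2, -1.6, 1], [2.1, -1.8, 1], [0, 0, 0]], turn=[[0, 0, 0], [0, 0, 0], [0, 0, 0], [0, 0, 0], [0, 0, 0], [0, 0, 0]])

```text
time_s: 4.15
position: [0.5957, -0.2921, 0.1993]
tool_rot: [[0.996, 0.093, -0.002], [0.093, -0.996, 0.003], [-0.002, -0.003, -1.0]]
ft_force: [0.0, 1.2, -0.8]
grip_width: 0.0851
gripper_force: 0.0
```

```bash
python3 - <<'E'
from plan import *
T=pose();print(T.round(4),observe()["q"])
a,d=cams.get_image("wrist");M=cam2world("wrist",T);P=cloud("wrist",d,M);a=a.astype(int)
m=(d>0)&(P[...,2]>.05)&(P[...,2]<.064)&(a[...,0]-a[...,2]>25)&(P[...,0]>.5)&(P[...,1]<-.2)
n,l,st,c=cv2.connectedComponentsWithStats(m.astype(np.uint8));i=1+st[1:,4].argmax()
print(cv2.minAreaRect((P[l==i][:,:2]*1000).astype(np.float32)),st[i])
plan([.592,-.301,.022],down(5.1),6,8.5)
E
```

```text
[[ 0.9956  0.0933 -0.0018  0.5957]
 [ 0.0933 -0.9956  0.0031 -0.2921]
 [-0.0015 -0.0033 -1.      0.1993]
 [ 0.      0.      0.      1.    ]] [-3.63551868e+01  3.47991250e+01  5.70661160e+01  8.27284547e-02
  8.83256493e+01  4.82906668e+01]
((592.9956665039062, -301.21856689453125), (138.09158325195312, 25.214937210083008), 5.164199352264404) [ 280  124   27  136 3359]
{"jaw": [8.5, 8.5, 8.5, 8.5, 8.5, 8.5, 8.5], "dp": [[-0.04, 0.08, 2.15], [-0.05, 0.12, 3.14], [-0.06, 0.14, 3.63], [-0.06, 0.14, 3.63], [-0.06, 0.12, 3.14], [-0.04, 0.08, 2.15], [0, 0, 0]], "turn": [[-0.0002, 0.0002, 0.0004], [-0.0003, 0.0002, 0.0006], [-0.0003, 0.0003, 0.0007], [-0.0003, 0.0003, 0.0007], [-0.0003, 0.0002, 0.0006], [-0.0002, 0.0002, 0.0004], [0, 0, 0]]} max 3.63 0.0007 rv [-0.002  0.001  0.003]
```

move_arm(jaw=[8.5, 8.5, 8.5, 8.5, 8.5, 8.5, 8.5, 8.5], dp=[[-0.1, 0.2, 2], [0, 0.1, 3], [0, 0, 3.9], [0, 0, 4], [0, 0, 3], [0, 0, 2], [0, 0, 0], [0, 0, 0]], turn=[[0, 0, 0], [0, 0, 0], [0, 0, 0], [0, 0, 0], [0, 0, 0], [0, 0, 0], [0, 0, 0], [0, 0, 0]])

```text
time_s: 4.87
position: [0.5925, -0.3007, 0.0228]
tool_rot: [[0.996, 0.087, -0.0], [0.087, -0.996, 0.0], [-0.0, -0.0, -1.0]]
ft_force: [0.5, -0.4, -0.3]
grip_width: 0.0851
gripper_force: 0.0
```

move_arm(jaw=[1, 1, 1, 1, 1, 1, 1, 1], dp=[[0, 0, 0], [0, 0, 0], [0, 0, 0], [0, 0, 0], [0, 0, 0], [0, 0, 0], [0, 0, 0], [0, 0, 0]], turn=[[0, 0, 0], [0, 0, 0], [0, 0, 0], [0, 0, 0], [0, 0, 0], [0, 0, 0], [0, 0, 0], [0, 0, 0]], force=60)

```text
time_s: 5.53
position: [0.593, -0.3008, 0.0233]
tool_rot: [[0.996, 0.088, 0.001], [0.088, -0.996, -0.001], [0.001, 0.001, -1.0]]
ft_force: [-0.4, -0.7, 5.3]
grip_width: 0.0251
gripper_force: 59.9
```

move_arm(jaw=[1, 1, 1, 1, 1, 1, 1], dp=[[0, 0, -1.5], [0, 0, -3], [0, 0, -3.5], [0, 0, -3.5], [0, 0, -2], [0, 0, 0], [0, 0, 0]], turn=[[0, 0, 0], [0, 0, 0], [0, 0, 0], [0, 0, 0], [0, 0, 0], [0, 0, 0], [0, 0, 0]])

```text
time_s: 6.12
position: [0.5927, -0.3005, 0.1575]
tool_rot: [[0.996, 0.088, 0.001], [0.088, -0.996, -0.0], [0.001, 0.001, -1.0]]
ft_force: [0.4, 0.1, -2.4]
grip_width: 0.0254
gripper_force: 59.2
```

```bash
python3 - <<'E'
from plan import *
s=observe();print(s["position"],s["grip_width"],s["ft_force"],s["wrist_torque"])
print(dk(0,.118,.16),dk(0,-.16,0))
T=pose();p=dk(0,.118,.16);print((T[:3,:3].T@(p-T[:3,3])*100).round(2))
plan(p,down(8.49),12,1,tail=0)
E
```

```text
[ 0.59267117 -0.30048464  0.15752365] 0.02544340641536246 [ 0.38982367  0.05345204 -2.40401642] [-0.03524743  0.04869844  0.06853794]
[0.53317886 0.16600691 0.16      ] [ 0.57422189 -0.10894666  0.        ]
[ -1.84 -46.99  -0.27]
{"jaw": [1, 1, 1, 1, 1, 1, 1, 1, 1, 1, 1, 1], "dp": [[-0.09, -2.42, -0.01], [-0.12, -3.24, -0.02], [-0.12, -3.89, -0.02], [-0.12, -4.38, -0.03], [-0.1, -4.71, -0.03], [-0.07, -4.87, -0.03], [-0.04, -4.87, -0.03], [-0.01, -4.71, -0.03], [0.01, -4.38, -0.02], [0.04, -3.89, -0.02], [0.05, -3.24, -0.02], [0.04, -2.42, -0.01]], "turn": [[0.0, -0.0, -0.0031], [0.0, -0.0, -0.0042], [0.0, -0.0, -0.005], [0.0001, -0.0001, -0.0056], [0.0001, -0.0001, -0.0061], [0.0001, -0.0001, -0.0063], [0.0001, -0.0001, -0.0063], [0.0001, -0.0001, -0.0061], [0.0001, -0.0001, -0.0056], [0.0, -0.0, -0.005], [0.0, -0.0, -0.0042], [0.0, -0.0, -0.0031]]} max 4.87 0.0063 rv [ 0.001 -0.001 -0.061]
```

move_arm(jaw=[1, 1, 1, 1, 1, 1, 1, 1, 1, 1, 1, 1], dp=[[-0.1, -2, 0], [-0.1, -3, 0], [-0.2, -4, 0], [-0.2, -4, 0], [-0.2, -4, 0], [-0.2, -4, 0], [-0.2, -4, 0], [-0.2, -4, 0], [-0.2, -4, 0], [-0.1, -4, 0], [-0.1, -4, 0], [0, -3, 0]], turn=[[0, 0, 0], [0, 0, 0], [0, 0, 0], [0, 0, 0], [0, 0, 0], [0, 0, 0], [0, 0, 0], [0, 0, 0], [0, 0, 0], [0, 0, 0], [0, 0, 0], [0, 0, 0]])

```text
time_s: 7.12
position: [0.5343, 0.139, 0.1552]
tool_rot: [[0.996, 0.089, -0.005], [0.089, -0.996, 0.0], [-0.004, -0.001, -1.0]]
ft_force: [1.2, -0.4, -1.8]
grip_width: 0.0251
gripper_force: 59.4
```

move_arm(jaw=[1, 1, 1, 1, 1, 1], dp=[[0, -2, 0], [0, -1, 0], [0, 0, 0], [0, 0, 0], [0, 0, 0], [0, 0, 0]], turn=[[0, 0, -0.03], [0, 0, -0.03], [0, 0, 0], [0, 0, 0], [0, 0, 0], [0, 0, 0]])

```text
time_s: 7.62
position: [0.5336, 0.1647, 0.157]
tool_rot: [[0.989, 0.145, -0.001], [0.145, -0.989, -0.0], [-0.001, 0.0, -1.0]]
ft_force: [0.4, 0.0, -1.9]
grip_width: 0.0252
gripper_force: 59.4
```

```bash
python3 - <<'E'
from plan import *
s=observe();print(pose().round(4),s["grip_width"],s["gripper_force"])
a,d=cams.get_image("side");save("side2.png",a[140:300,180:380],3)
plan(dk(0,.118,.080),down(8.49),5,1,tail=1)
E
```

```text
[[ 9.894e-01  1.449e-01 -6.000e-04  5.336e-01]
 [ 1.449e-01 -9.894e-01 -3.000e-04  1.647e-01]
 [-6.000e-04  2.000e-04 -1.000e+00  1.570e-01]
 [ 0.000e+00  0.000e+00  0.000e+00  1.000e+00]] 0.02519451721732485 59.37069833278656
{"jaw": [1, 1, 1, 1, 1, 1], "dp": [[-0.0, -0.02, 1.17], [-0.0, -0.03, 1.73], [-0.01, -0.03, 1.91], [-0.0, -0.03, 1.73], [-0.0, -0.02, 1.17], [0, 0, 0]], "turn": [[0.0, 0.0, -0.0004], [0.0, 0.0001, -0.0006], [0.0, 0.0001, -0.0007], [0.0, 0.0001, -0.0006], [0.0, 0.0, -0.0004], [0, 0, 0]]} max 1.91 0.0007 rv [ 0.     0.    -0.003]
```

View pics/side2.png

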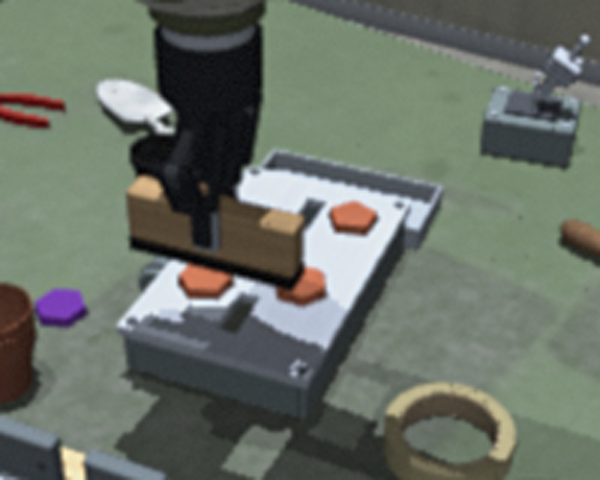

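The block is held level over the +y end, clear of all three shards. Now lower it and sweep.

move_arm(jaw=[1, 1, 1, 1, 1, 1, 1], dp=[[0, -0.1, 1.5], [0, 0, 2], [0, 0, 2], [0, 0, 1.5], [0, 0, 0.8], [0, 0, 0], [0, 0, 0]], turn=[[0, 0, 0], [0, 0, 0], [0, 0, 0], [0, 0, 0], [0, 0, 0], [0, 0, 0], [0, 0, 0]])

```text
time_s: 8.25
position: [0.5336, 0.1665, 0.0796]
tool_rot: [[0.989, 0.146, 0.0], [0.146, -0.989, 0.0], [0.0, 0.0, -1.0]]
ft_force: [-0.4, 1.0, -0.8]
grip_width: 0.0254
gripper_force: 60.1
```

move_arm(jaw=[1, 1, 1, 1, 1, 1, 1, 1, 1, 1, 1, 1], dp=[[0, 0.5, 0], [0, 1, 0], [0, 1, 0], [0, 1, 0], [0, 1, 0], [0, 1, 0], [0, 1, 0], [0, 1, 0], [0, 1, 0], [0, 1, 0], [0, 1, 0], [0, 1, 0]], turn=[[0, 0, 0], [0, 0, 0], [0, 0, 0], [0, 0, 0], [0, 0, 0], [0, 0, 0], [0, 0, 0], [0, 0, 0], [0, 0, 0], [0, 0, 0], [0, 0, 0], [0, 0, 0]])

```text
time_s: 9.25
position: [0.5502, 0.0523, 0.0793]
tool_rot: [[0.989, 0.147, -0.0], [0.147, -0.989, 0.0], [-0.0, -0.0, -1.0]]
ft_force: [0.6, 0.8, -1.1]
grip_width: 0.0253
gripper_force: 60.1
```

```bash
python3 - <<'E'
from plan import *
s=observe();T=pose();print(T.round(4),s["grip_width"],s["gripper_force"],s["ft_force"])
print((T[:3,3]-dk(0,0,0))@np.array([[.989,-.1476],[.1476,.989],[0,0]]))
a,d=cams.get_image("side");save("side3.png",a[140:300,180:380],3)
E
```

```text
[[ 9.891e-01  1.471e-01 -0.000e+00  5.502e-01]
 [ 1.471e-01 -9.891e-01  0.000e+00  5.230e-02]
 [-0.000e+00 -1.000e-04 -1.000e+00  7.930e-02]
 [ 0.000e+00  0.000e+00  0.000e+00  1.000e+00]] 0.025312700935454405 60.14828681945801 [ 0.64936867  0.79670905 -1.12601075]
[6.14601013e-05 3.03579809e-03]
```

View pics/side3.png

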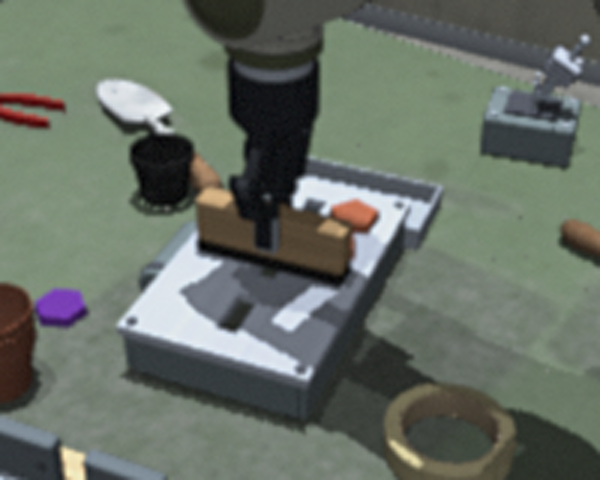

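The sweep works: everything is ahead of the block. Continuing over the end.

move_arm(jaw=[1, 1, 1, 1, 1, 1, 1, 1, 1, 1, 1, 1], dp=[[0, 1, 0], [0, 1, 0], [0, 1, 0], [0, 1, 0], [0, 1, 0], [0, 1, 0], [0, 1, 0], [0, 1, 0], [0, 1, 0], [0, 1, 0], [0, 1, 0], [0, 1, 0]], turn=[[0, 0, 0], [0, 0, 0], [0, 0, 0], [0, 0, 0], [0, 0, 0], [0, 0, 0], [0, 0, 0], [0, 0, 0], [0, 0, 0], [0, 0, 0], [0, 0, 0], [0, 0, 0]])

```text
time_s: 10.3
position: [0.5679, -0.0664, 0.0794]
tool_rot: [[0.989, 0.147, 0.0], [0.147, -0.989, 0.0], [0.0, -0.0, -1.0]]
ft_force: [0.2, 0.7, -1.0]
grip_width: 0.025
gripper_force: 60.2
```

move_arm(jaw=[1, 1, 1, 1, 1, 1, 1, 1, 1], dp=[[0, 1, 0], [0, 1, 0], [0, 1, 0], [0, 0.5, 0], [0, 0, 0], [0, 0, -1.5], [0, 0, -3], [0, 0, -3], [0, 0, -1]], turn=[[0, 0, 0], [0, 0, 0], [0, 0, 0], [0, 0, 0], [0, 0, 0], [0, 0, 0], [0, 0, 0], [0, 0, 0], [0, 0, 0]])

```text
time_s: 11.05
position: [0.5741, -0.1001, 0.1685]
tool_rot: [[0.989, 0.148, 0.006], [0.148, -0.989, -0.002], [0.005, 0.003, -1.0]]
ft_force: [1.4, -0.2, -1.1]
grip_width: 0.0252
gripper_force: 60.1
```

```bash
python3 - <<'E'
from plan import *
s=observe();T=pose();print(T.round(4),s["grip_width"],s["gripper_force"],s["ft_force"])
a,d=cams.get_image("side");save("side4.png",a[140:300,180:380],3)
E
```

```text
[[ 0.989   0.1476  0.0058  0.5741]
 [ 0.1476 -0.989  -0.0022 -0.1001]
 [ 0.0054  0.003  -1.      0.1685]
 [ 0.      0.      0.      1.    ]] 0.02517731390076804 60.13077735900879 [ 1.43349281 -0.17459657 -1.10999737]
```

View pics/side4.png

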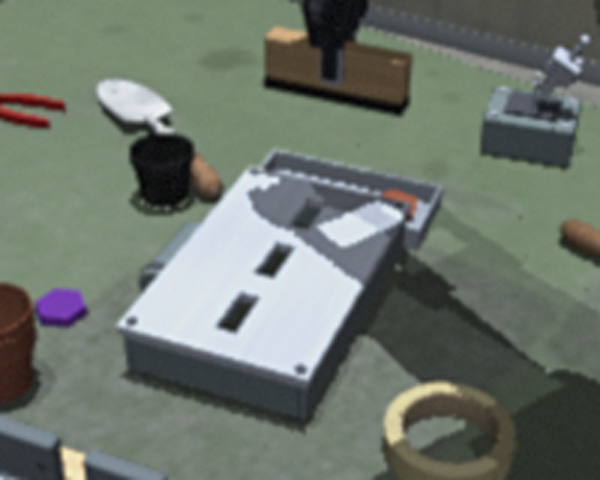

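The deck is clear, with shards visible in the trough at (400,200). Putting the block back on the table, well clear.

move_arm(jaw=[1, 1, 1, 1, 1, 1, 1, 1, 1, 1], dp=[[0.2, 2, 0], [0.4, 4, 0], [0.4, 4, 0], [0.4, 4, 0], [0.4, 4, 0], [0.2, 2, 0], [0.2, 0, 2], [0, 0, 3], [0, 0, 0], [0, 0, 0]], turn=[[0, 0, 0], [0, 0, 0], [0, 0, 0], [0, 0, 0], [0, 0, 0], [0, 0, 0], [0, 0, 0], [0, 0, 0], [0, 0, 0], [0, 0, 0]])

```text
time_s: 11.93
position: [0.6232, -0.2938, 0.1119]
tool_rot: [[0.989, 0.147, -0.005], [0.147, -0.989, 0.003], [-0.004, -0.004, -1.0]]
ft_force: [0.1, -0.2, -1.4]
grip_width: 0.0252
gripper_force: 60.0
```

```bash
python3 - <<'E'
from plan import *
s=observe();T=pose();print(T.round(4),s["grip_width"],s["gripper_force"],s["ft_force"])
E
```

```text
[[ 0.9891  0.1473 -0.0045  0.6232]
 [ 0.1473 -0.9891  0.0032 -0.2938]
 [-0.004  -0.0038 -1.      0.1119]
 [ 0.      0.      0.      1.    ]] 0.025223802406068887 59.98564124107361 [ 0.13649901 -0.1674733  -1.41968708]
```

move_arm(jaw=[1, 1, 1, 1, 1, 1, 1, 1], dp=[[0, 0, 2], [0, 0, 3], [0, 0, 2.5], [0, 0, 1], [0, 0, 0.5], [0, 0, 0], [0, 0, 0], [0, 0, 0]], turn=[[0, 0, 0], [0, 0, 0], [0, 0, 0], [0, 0, 0], [0, 0, 0], [0, 0, 0], [0, 0, 0], [0, 0, 0]])

```text
time_s: 12.6
position: [0.6249, -0.2951, 0.0264]
tool_rot: [[0.989, 0.147, 0.003], [0.147, -0.989, -0.002], [0.002, 0.002, -1.0]]
ft_force: [0.5, -0.1, -1.6]
grip_width: 0.0252
gripper_force: 60.1
```

move_arm(jaw=[1, 1, 1], dp=[[0, 0, 0.2], [0, 0, 0], [0, 0, 0]], turn=[[0, 0, 0], [0, 0, 0], [0, 0, 0]])

```text
time_s: 12.85
position: [0.6243, -0.2948, 0.023]
tool_rot: [[0.989, 0.147, 0.001], [0.147, -0.989, -0.001], [0.001, 0.001, -1.0]]
ft_force: [0.5, 1.2, 0.3]
grip_width: 0.0253
gripper_force: 60.4
```

move_arm(jaw=[8.5, 8.5, 8.5, 8.5, 8.5, 8.5, 8.5, 8.5, 8.5, 8.5, 8.5, 8.5], dp=[[0, 0, 0], [0, 0, 0], [0, 0, 0], [0, 0, 0], [0, 0, 0], [0, 0, 0], [0, 0, -2], [0, 0, -4], [0, 0, -4], [0, 0, -4], [0, 0, -4], [0, 0, -3]], turn=[[0, 0, 0], [0, 0, 0], [0, 0, 0], [0, 0, 0], [0, 0, 0], [0, 0, 0], [0, 0, 0], [0, 0, 0], [0, 0, 0], [0, 0, 0], [0, 0, 0], [0, 0, 0]])

```text
time_s: 13.85
position: [0.6242, -0.2947, 0.2364]
tool_rot: [[0.989, 0.147, 0.003], [0.147, -0.989, -0.002], [0.003, 0.003, -1.0]]
ft_force: [1.1, -0.8, -0.4]
grip_width: 0.0852
gripper_force: 0.0
```

```bash
python3 - <<'E'
from plan import *
s=observe();T=pose();print(T.round(4),s["grip_width"],s["gripper_force"],s["ft_force"])
plan([.47,.27,.24],down(8.49),13,8.5)
E
```

```text
[[ 0.9891  0.1471  0.0032  0.6242]
 [ 0.1471 -0.9891 -0.0022 -0.2947]
 [ 0.0028  0.0026 -1.      0.2364]
 [ 0.      0.      0.      1.    ]] 0.0851826970846508 0.0 [ 1.11949711 -0.81861191 -0.3608757 ]
{"jaw": [8.5, 8.5, 8.5, 8.5, 8.5, 8.5, 8.5, 8.5, 8.5, 8.5, 8.5, 8.5, 8.5, 8.5], "dp": [[-0.33, -2.72, -0.02], [-0.43, -3.6, -0.03], [-0.51, -4.31, -0.04], [-0.58, -4.87, -0.04], [-0.63, -5.26, -0.04], [-0.66, -5.5, -0.04], [-0.67, -5.58, -0.04], [-0.66, -5.5, -0.04], [-0.63, -5.26, -0.04], [-0.58, -4.87, -0.03], [-0.51, -4.31, -0.03], [-0.43, -3.6, -0.02], [-0.32, -2.72, -0.02], [0, 0, 0]], "turn": [[0.0001, -0.0001, -0.0], [0.0002, -0.0002, -0.0], [0.0002, -0.0002, -0.0], [0.0002, -0.0002, -0.0], [0.0002, -0.0003, -0.0], [0.0003, -0.0003, -0.0], [0.0003, -0.0003, -0.0001], [0.0003, -0.0003, -0.0], [0.0002, -0.0003, -0.0], [0.0002, -0.0002, -0.0], [0.0002, -0.0002, -0.0], [0.0002, -0.0002, -0.0], [0.0001, -0.0001, -0.0], [0, 0, 0]]} max 5.58 0.0003 rv [ 0.003 -0.003 -0.001]
```

move_arm(jaw=[8.5, 8.5, 8.5, 8.5, 8.5, 8.5], dp=[[-1.2, -2, 0], [-2.2, -4, 0], [-2.2, -4, 0], [-2.2, -4, 0], [-2.2, -2, 0], [0, 0, 0]], turn=[[0, 0, 0], [0, 0, 0], [0, 0, 0], [0, 0, 0], [0, 0, 0], [0, 0, 0]])

```text
time_s: 14.35
position: [0.5052, -0.1568, 0.233]
tool_rot: [[0.989, 0.149, -0.002], [0.149, -0.989, 0.001], [-0.001, -0.001, -1.0]]
ft_force: [1.7, -0.2, 0.4]
grip_width: 0.0851
gripper_force: 0.0
```

```bash
python3 - <<'E'
from plan import *
T=pose();print(T[:3,3])
a,d=cams.get_image("wrist");save("w3.png",a);np.savez("w3.npz",a=a,d=d,T=T)
M=cam2world("wrist",T);P=cloud("wrist",d,M)
A=a.astype(int);m=((A[...,0]-A[...,2]>60)&(A[...,0]-A[...,1]>50)&(d>0)).astype(np.uint8)
n,l,st,c=cv2.connectedComponentsWithStats(m)
for i in range(1,n):
    if st[i,4]>80:print(c[i].round(),st[i,4],P[l==i].mean(0).round(3),P[l==i].min(0).round(3),P[l==i].max(0).round(3))
E
```

```text
[ 0.50524966 -0.15684739  0.23300463]
[248.  72.] 1296 [ 0.618 -0.1    0.026] [ 0.597 -0.122  0.002] [ 0.643 -0.079  0.038]
[276. 149.] 544 [ 0.54  -0.143  0.017] [ 0.523 -0.168  0.002] [ 0.558 -0.108  0.032]
```

View pics/w3.png

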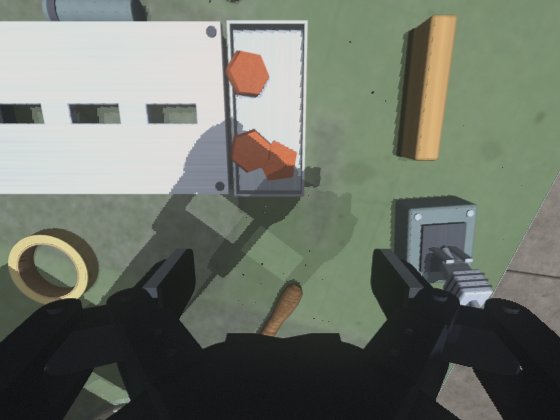

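All three shards are in the trough at (248,72), (250,150) and (280,160). The deck is clear, and the scraper stands at (428,88), free of everything. On to the rack.

move_arm(jaw=[8.5, 8.5, 8.5, 8.5, 8.5, 8.5, 8.5, 8.5, 8.5, 8.5, 8.5, 8.5], dp=[[0, -2, -0.3], [-0.4, -4, -0.2], [-0.4, -4, -0.1], [-0.4, -4, 0], [-0.4, -4, 0], [-0.4, -4, 0], [-0.4, -4, 0], [-0.4, -4, 0], [-0.4, -4, 0], [-0.4, -4, 0], [-0.4, -4, 0], [-0.4, -4, 0]], turn=[[0, 0, 0], [0, 0, 0], [0, 0, 0], [0, 0, 0], [0, 0, 0], [0, 0, 0], [0, 0, 0], [0, 0, 0], [0, 0, 0], [0, 0, 0], [0, 0, 0], [0, 0, 0]])

```text
time_s: 15.4
position: [0.398, 0.2899, 0.2385]
tool_rot: [[0.989, 0.146, 0.001], [0.146, -0.989, 0.0], [0.001, -0.0, -1.0]]
ft_force: [1.6, -0.3, 0.2]
grip_width: 0.0852
gripper_force: 0.0
```

move_arm(jaw=[8.5, 8.5, 8.5, 8.5], dp=[[-0.2, -2.5, 0], [0, -1, 0], [0, 0, 0], [0, 0, 0]], turn=[[0, 0, 0], [0, 0, 0], [0, 0, 0], [0, 0, 0]])

```text
time_s: 15.73
position: [0.3914, 0.3218, 0.2381]
tool_rot: [[0.989, 0.147, 0.0], [0.147, -0.989, -0.001], [-0.0, 0.001, -1.0]]
ft_force: [0.3, -0.3, -0.1]
grip_width: 0.0849
gripper_force: 0.0
```

```bash
python3 - <<'E'
from plan import *
T=pose();print(T.round(4))
a,d=cams.get_image("wrist");save("w4.png",a);np.savez("w4.npz",a=a,d=d,T=T)
M=cam2world("wrist",T);P=cloud("wrist",d,M)
for q in("stop_1_grip","rack"):
    for r in cams.mark_of("wrist",q)[:5]:
        u,v=r["location"][0]*560,r["location"][1]*420
        if r["p"]>.2: print(q,round(r["p"],2),(round(u),round(v)),P[int(v),int(u)].round(3))
m=((d>0)&(P[...,2]>.08)&(P[...,2]<.11)).astype(np.uint8);m[245:]=0
n,l,st,c=cv2.connectedComponentsWithStats(m)
for i in range(1,n):
    if st[i,4]>100:
        r=cv2.minAreaRect((P[l==i][:,:2]*1000).astype(np.float32));print("stop",c[i].round(),st[i,4],np.round(r[0],1),np.round(r[1],1),round(r[2],1),P[l==i][:,2].max().round(4),np.median(P[l==i][:,2]).round(4))
m=((d>0)&(abs(P[...,2]-.042)<.004)).astype(np.uint8);m[245:]=0
n,l,st,c=cv2.connectedComponentsWithStats(m);i=1+st[1:,4].argmax();r=cv2.minAreaRect((P[l==i][:,:2]*1000).astype(np.float32));print("rack",r)
E
```

```text
[[ 9.891e-01  1.472e-01  0.000e+00  3.914e-01]
 [ 1.472e-01 -9.891e-01 -5.000e-04  3.218e-01]
 [-1.000e-04  5.000e-04 -1.000e+00  2.381e-01]
 [ 0.000e+00  0.000e+00  0.000e+00  1.000e+00]]
stop_1_grip 0.84 (276, 173) [0.411 0.333 0.095]
rack 0.68 (529, 78) [0.538 0.089 0.055]
stop [279.  11.] 357 [549.9 349.5] [13.7 13.4] 6.5 0.0957 0.0931
stop [276.  84.] 1057 [489.  342.7] [58.9 13.7] 7.8 0.0969 0.0934
stop [276. 175.] 840 [406.  331.7] [59. 14.] 6.3 0.0959 0.0934
rack ((466.9862976074219, 340.301513671875), (218.4057159423828, 75.18466186523438), 6.976942539215088)
```

View pics/w4.png

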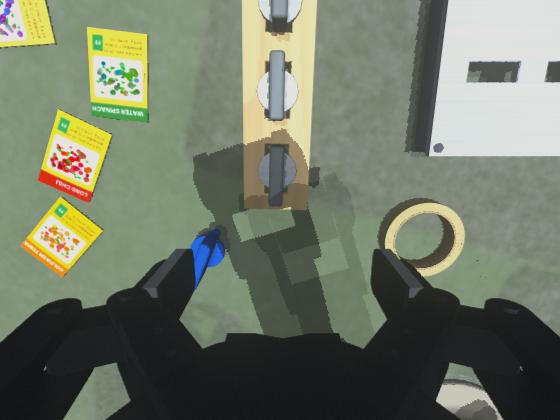

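Rack view: grey stops at (276,175), (276,84) and (279,11), all upright in the rack. The blue look-alike at (208,250) lies on the table and stays alone. The blade size of 59×14 mm and top height of 93 mm both match. First grasp is the near stop.

move_arm(jaw=[5, 5, 5, 5, 5, 5, 5, 5, 5, 5], dp=[[0.6, -0.3, 1], [0.5, -0.3, 2], [0.5, -0.2, 3], [0, 0, 3.5], [0, 0, 3.5], [0, 0, 2.5], [0, 0, 1.5], [0, 0, 0.6], [0, 0, 0], [0, 0, 0]], turn=[[0, 0, 0.01], [0, 0, 0.01], [0, 0, 0.01], [0, 0, 0], [0, 0, 0], [0, 0, 0], [0, 0, 0], [0, 0, 0], [0, 0, 0], [0, 0, 0]])

```text
time_s: 16.72
position: [0.4059, 0.3323, 0.0627]
tool_rot: [[0.993, 0.117, 0.001], [0.117, -0.993, 0.0], [0.001, -0.0, -1.0]]
ft_force: [-0.0, 0.9, 0.6]
grip_width: 0.0501
gripper_force: 0.0
```

```bash
python3 - <<'E'
from plan import *
print(pose()[:3].round(4))
z=np.load("w3.npz");M=cam2world("wrist",z["T"]);d1=z["d"];P1=cloud("wrist",d1,M)
o=M[:3,3];W=o+(P1-o)*((.055-o[2])/(P1[...,2]-o[2]-1e-9))[...,None]
m=((d1>0)&(P1[...,2]<.051)).astype(np.uint8);m[245:]=0
n,l,st,c=cv2.connectedComponentsWithStats(m)
for i in range(1,n):
    if 250<st[i,4]<3000:
        r=cv2.minAreaRect((W[l==i][:,:2]*1000).astype(np.float32));print("slot?",st[i],np.round(r[0],1),np.round(r[1],1),r[2])
E
```

```text
[[ 9.932e-01  1.165e-01  7.000e-04  4.059e-01]
 [ 1.165e-01 -9.932e-01  3.000e-04  3.323e-01]
 [ 7.000e-04 -2.000e-04 -1.000e+00  6.270e-02]]
slot? [  0 105  44  19 798] [539.2 125.6] [17.9 45.6] 8.542143821716309
slot? [ 71 105  49  19 880] [550.9  48. ] [17.9 48.7] 8.547340393066406
slot? [148 105  49  19 896] [562.7 -30.8] [17.9 49.4] 8.54513931274414
```

move_arm(jaw=[0.5, 0.5, 0.5, 0.5, 0.5, 0.5, 0.5], dp=[[0, 0, 0], [0, 0, 0], [0, 0, 0], [0, 0, 0], [0, 0, 0], [0, 0, 0], [0, 0, 0]], turn=[[0, 0, 0], [0, 0, 0], [0, 0, 0], [0, 0, 0], [0, 0, 0], [0, 0, 0], [0, 0, 0]], force=60)

```text
time_s: 17.3
position: [0.4058, 0.3326, 0.0633]
tool_rot: [[0.993, 0.117, 0.002], [0.117, -0.993, 0.001], [0.002, -0.001, -1.0]]
ft_force: [-0.5, -1.4, 6.8]
grip_width: 0.0133
gripper_force: 58.9
```

move_arm(jaw=[0.5, 0.5, 0.5, 0.5, 0.5, 0.5, 0.5, 0.5], dp=[[0, 0, -1], [0, 0, -2], [0, 0, -3], [0, 0, -3], [0, 0, -3], [0, 0, -2], [0, 0, 0], [0, 0, 0]], turn=[[0, 0, 0], [0, 0, 0], [0, 0, 0], [0, 0, 0], [0, 0, 0], [0, 0, 0], [0, 0, 0], [0, 0, 0]])

```text
time_s: 17.97
position: [0.4053, 0.3325, 0.2028]
tool_rot: [[0.993, 0.117, 0.002], [0.117, -0.993, 0.001], [0.002, -0.001, -1.0]]
ft_force: [-0.2, 1.0, -2.0]
grip_width: 0.0131
gripper_force: 58.4
```

```bash
python3 - <<'E'
from plan import *
s=observe();T=pose();print(T[:3].round(4),s["grip_width"],s["gripper_force"],s["ft_force"])
S={1:(.5388,.1277),2:(.5506,.0491),3:(.5623,-.0295)}
for k,v in S.items():
    d=np.r_[v,T[2,3]]-T[:3,3];print(k,(T[:3,:3].T@d*100).round(2), (down(98.49).T@d*100).round(2))
E
```

```text
[[ 9.931e-01  1.174e-01  1.600e-03  4.053e-01]
 [ 1.174e-01 -9.931e-01  8.000e-04  3.325e-01]
 [ 1.600e-03 -6.000e-04 -1.000e+00  2.028e-01]] 0.01305639319241041 58.420289754867554 [-0.24403685  1.01250432 -1.98796252]
1 [1.085e+01 2.190e+01 1.000e-02] [-22.22  10.18   0.  ]
2 [11.1  29.85  0.  ] [-30.17  10.19   0.  ]
3 [11.34 37.79 -0.  ] [-38.12  10.18   0.  ]
```

move_arm(jaw=[0.5, 0.5, 0.5, 0.5, 0.5, 0.5, 0.5, 0.5, 0.5, 0.5, 0.5, 0.5], dp=[[0.5, 1.8, 0], [1, 3, 0], [1, 3.5, 0], [1, 4, 0], [1, 4, 0], [1, 4, 0], [1, 4, 0], [1, 3.5, 0], [1, 3.5, 0], [1, 3, 0], [1, 2, 0], [0.84, 1.49, 0]], turn=[[0, 0, 0], [0, 0, 0], [0, 0, 0], [0, 0, 0], [0, 0, 0], [0, 0, 0], [0, 0, 0], [0, 0, 0], [0, 0, 0], [0, 0, 0], [0, 0, 0], [0, 0, 0]])

```text
time_s: 18.97
position: [0.5623, -0.0318, 0.2002]
tool_rot: [[0.993, 0.115, -0.003], [0.115, -0.993, 0.001], [-0.003, -0.001, -1.0]]
ft_force: [1.4, 2.0, -1.0]
grip_width: 0.0131
gripper_force: 58.6
```

move_arm(jaw=[0.5, 0.5, 0.5, 0.5, 0.5, 0.5, 0.5, 0.5, 0.5, 0.5, 0.5, 0.5], dp=[[0, 0, 0], [0, 0, 0], [0, 0, 0], [0, 0, 0], [0, 0, 0], [0, 0, 0], [0, 0, 0], [0, 0, 0], [0, 0, 0], [0, 0, 0], [0, 0, 0], [0, 0, 0]], turn=[[0, 0, -0.12], [0, 0, -0.12], [0, 0, -0.12], [0, 0, -0.12], [0, 0, -0.12], [0, 0, -0.12], [0, 0, -0.12], [0, 0, -0.12], [0, 0, -0.12], [0, 0, -0.12], [0, 0, -0.12], [0, 0, -0.12]])

```text
time_s: 19.97
position: [0.5616, -0.0294, 0.2003]
tool_rot: [[0.007, 1.0, -0.004], [1.0, -0.007, 0.001], [0.001, -0.004, -1.0]]
ft_force: [-0.3, 0.3, -0.8]
grip_width: 0.0132
gripper_force: 58.5
```

move_arm(jaw=[0.5, 0.5, 0.5, 0.5, 0.5], dp=[[0, 0, 0], [0, 0, 0], [0, 0, 0], [0, 0, 0], [0, 0, 0]], turn=[[0, 0, -0.1], [0, 0, -0.06], [0, 0, 0], [0, 0, 0], [0, 0, 0]])

```text
time_s: 20.38
position: [0.562, -0.0295, 0.2014]
tool_rot: [[-0.144, 0.99, -0.002], [0.99, 0.144, 0.0], [0.001, -0.002, -1.0]]
ft_force: [-0.1, 0.1, -0.4]
grip_width: 0.0132
gripper_force: 58.5
```

```bash
cat > chk.py <<'E'
import sys
from plan import *
S={1:(.5388,.1277),2:(.5506,.0491),3:(.5623,-.0295)}
k=int(sys.argv[1]);s=observe();T=pose();R=T[:3,:3];print(T[:3,3].round(4),"grip",round(s["grip_width"],4),round(s["gripper_force"],1),np.round(s["ft_force"],1),"yaw",np.degrees(np.arctan2(R[1,0],R[0,0])).round(2),"tilt",R[:2,2].round(4))
print("to slot cm",(R.T@(np.r_[S[k],T[2,3]]-T[:3,3])*100).round(2),"turn to 98.49",-np.radians(98.49-np.degrees(np.arctan2(R[1,0],R[0,0]))).round(4))
E
python3 chk.py 3; python3 - <<'E'
from plan import *
T=pose();a,d=cams.get_image("wrist");save("w5.png",a)
E
```

```text
[ 0.562  -0.0295  0.2014] grip 0.0132 58.5 [-0.1  0.1 -0.4] yaw 98.3 tilt [-0.0016  0.0004]
to slot cm [-0.    0.03 -0.  ] turn to 98.49 -0.0033
```

View pics/w5.png

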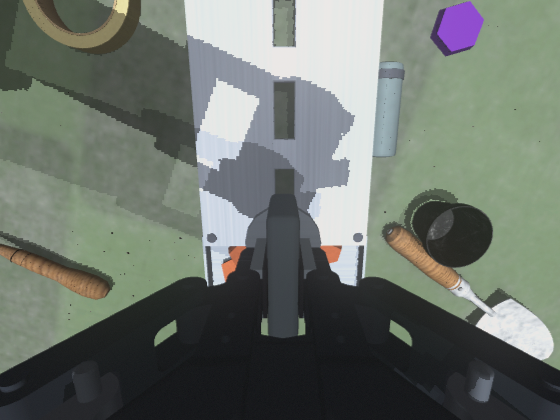

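The blade is lined up with the slot row (both at column 284). Lowering it in.

move_arm(jaw=[0.5, 0.5, 0.5, 0.5, 0.5, 0.5, 0.5, 0.5, 0.5, 0.5, 0.5], dp=[[0, 0, 1], [0, 0, 2], [0, 0, 2], [0, 0, 2], [0, 0, 1], [0, 0, 1], [0, 0, 0.5], [0, 0, 0.5], [0, 0, 0.5], [0, 0, 0], [0, 0, 0]], turn=[[0, 0, 0], [0, 0, 0], [0, 0, 0], [0, 0, 0], [0, 0, 0], [0, 0, 0], [0, 0, 0], [0, 0, 0], [0, 0, 0], [0, 0, 0], [0, 0, 0]])

```text
time_s: 21.35
position: [0.5624, -0.0296, 0.0976]
tool_rot: [[-0.146, 0.989, 0.0], [0.989, 0.146, -0.0], [-0.0, 0.0, -1.0]]
ft_force: [-0.8, 0.4, -1.4]
grip_width: 0.0133
gripper_force: 58.5
```

move_arm(jaw=[0.5, 0.5, 0.5, 0.5, 0.5], dp=[[0, 0, 0.5], [0, 0, 0.5], [0, 0, 0.5], [0, 0, 0], [0, 0, 0]], turn=[[0, 0, 0], [0, 0, 0], [0, 0, 0], [0, 0, 0], [0, 0, 0]])

```text
time_s: 21.77
position: [0.5621, -0.0296, 0.082]
tool_rot: [[-0.146, 0.989, -0.001], [0.989, 0.146, 0.0], [0.0, -0.001, -1.0]]
ft_force: [-0.5, 0.3, -0.9]
grip_width: 0.0131
gripper_force: 58.5
```

```bash
python3 chk.py 3
```

```text
[ 0.5621 -0.0296  0.082 ] grip 0.0131 58.5 [-0.5  0.3 -0.9] yaw 98.41 tilt [-0.0008  0.0002]
to slot cm [ 0.    0.02 -0.  ] turn to 98.49 -0.0015
```

move_arm(jaw=[0.5, 0.5, 0.5, 0.5], dp=[[0, 0, 0.3], [0, 0, 0.2], [0, 0, 0], [0, 0, 0]], turn=[[0, 0, 0], [0, 0, 0], [0, 0, 0], [0, 0, 0]])

```text
time_s: 22.1
position: [0.5622, -0.0296, 0.0772]
tool_rot: [[-0.146, 0.989, -0.0], [0.989, 0.146, 0.0], [0.0, -0.0, -1.0]]
ft_force: [0.1, 0.3, -1.3]
grip_width: 0.0125
gripper_force: 58.5
```

```bash
python3 chk.py 3
```

```text
[ 0.5622 -0.0296  0.0772] grip 0.0125 58.5 [ 0.1  0.3 -1.3] yaw 98.41 tilt [-0.0002  0.0001]
to slot cm [ 0.01  0.01 -0.  ] turn to 98.49 -0.0014
```

move_arm(jaw=[0.5, 0.5, 0.5, 0.5, 0.5, 0.5, 0.5, 0.5, 0.5, 0.5, 0.5, 0.5], dp=[[0, 0, 0], [0, 0, 0], [0, 0, 0], [0, 0, 0], [0, 0, 0], [0, 0, 0], [0, 0, 0], [0, 0, 0], [0, 0, 0], [0, 0, 0], [0, 0, 0], [0, 0, 0]], turn=[[0, 0, 0.12], [0, 0, 0.12], [0, 0, 0.12], [0, 0, 0.12], [0, 0, 0.12], [0, 0, 0.12], [0, 0, 0.12], [0, 0, 0.12], [0, 0, 0.12], [0, 0, 0.12], [0, 0, 0.12], [0, 0, 0.12]])

```text
time_s: 23.1
position: [0.5623, -0.0296, 0.0775]
tool_rot: [[0.963, 0.268, 0.0], [0.268, -0.963, -0.0], [0.0, 0.0, -1.0]]
ft_force: [0.6, -1.0, -0.6]
grip_width: 0.0132
gripper_force: 58.5
```

move_arm(jaw=[0.5, 0.5, 0.5, 0.5, 0.5], dp=[[0, 0, 0], [0, 0, 0], [0, 0, 0.1], [0, 0, 0], [0, 0, 0]], turn=[[0, 0, 0.09], [0, 0, 0.04], [0, 0, 0], [0, 0, 0], [0, 0, 0]])

```text
time_s: 23.52
position: [0.5624, -0.0296, 0.0764]
tool_rot: [[0.989, 0.148, 0.0], [0.148, -0.989, -0.0], [0.0, 0.0, -1.0]]
ft_force: [-0.4, -0.5, -0.3]
grip_width: 0.0131
gripper_force: 58.7
```

```bash
python3 chk.py 3
```

```text
[ 0.5624 -0.0296  0.0764] grip 0.0131 58.7 [-0.4 -0.5 -0.3] yaw 8.53 tilt [ 0.0003 -0.0001]
to slot cm [-0.   -0.01 -0.  ] turn to 98.49 -1.57
```

move_arm(jaw=[5, 5, 5, 5, 5, 5, 5, 5, 5, 5, 5], dp=[[0, 0, 0], [0, 0, 0], [0, 0, 0], [0, 0, 0], [0, 0, -1], [0, 0, -2], [0, 0, -3], [0, 0, -3], [0, 0, -3], [0, 0, -0.4], [0, 0, 0]], turn=[[0, 0, 0], [0, 0, 0], [0, 0, 0], [0, 0, 0], [0, 0, 0], [0, 0, 0], [0, 0, 0], [0, 0, 0], [0, 0, 0], [0, 0, 0], [0, 0, 0]])

```text
time_s: 24.43
position: [0.5629, -0.0297, 0.2029]
tool_rot: [[0.989, 0.147, 0.005], [0.147, -0.989, -0.001], [0.004, 0.002, -1.0]]
ft_force: [0.2, 0.7, 0.1]
grip_width: 0.0504
gripper_force: 0.0
```

move_arm(jaw=[5, 5, 5, 5, 5, 5, 5, 5, 5, 5, 5, 5], dp=[[-0.1, -2, 0], [-0.2, -4, 0], [-0.2, -4, 0], [-0.2, -4, 0], [-0.2, -4, 0], [-0.2, -4, 0], [-0.2, -4, 0], [-0.2, -4, 0], [-0.2, -4, 0], [-0.1, -2, 0], [-0.1, -1.9, 0], [0, 0, 0]], turn=[[0, 0, 0], [0, 0, 0], [0, 0, 0], [0, 0, 0], [0, 0, 0], [0, 0, 0], [0, 0, 0], [0, 0, 0], [0, 0, 0.01], [0, 0, 0.01], [0, 0, 0], [0, 0, 0]])

```text
time_s: 25.43
position: [0.4867, 0.3453, 0.1987]
tool_rot: [[0.991, 0.131, -0.003], [0.131, -0.991, -0.0], [-0.003, -0.0, -1.0]]
ft_force: [-0.1, -0.3, 0.0]
grip_width: 0.0499
gripper_force: 0.0
```

```bash
python3 - <<'E'
from plan import *
T=pose();print(T.round(4))
a,d=cams.get_image("wrist");M=cam2world("wrist",T);P=cloud("wrist",d,M)
m=((d>0)&(P[...,2]>.086)&(P[...,2]<.11)).astype(np.uint8);m[300:]=0
n,l,st,c=cv2.connectedComponentsWithStats(m)
for i in range(1,n):
    if st[i,4]>100:
        r=cv2.minAreaRect((P[l==i][:,:2]*1000).astype(np.float32));print("stop",c[i].round(),st[i,4],np.round(r[0],1),np.round(r[1],1),round(r[2],1),np.median(P[l==i][:,2]).round(4))
b,e=cams.get_image("side");save("side5.png",b[170:290,200:350],4)
E
```

```text
[[ 9.914e-01  1.308e-01 -2.700e-03  4.867e-01]
 [ 1.308e-01 -9.914e-01 -3.000e-04  3.453e-01]
 [-2.700e-03 -0.000e+00 -1.000e+00  1.987e-01]
 [ 0.000e+00  0.000e+00  0.000e+00  1.000e+00]]
stop [289.  94.] 1391 [573.5 352.8] [59.5 13.8] 8.1 0.0934
stop [286. 198.] 1063 [489.4 342.8] [59.5 13.5] 7.3 0.0934
```

View pics/side5.png

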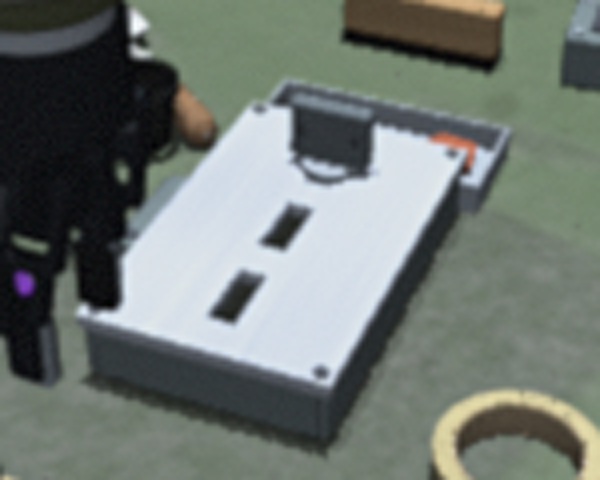

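Stop 1 is seated in slot 3 with its blade across the slot. Next, the middle stop.

move_arm(jaw=[5, 5, 5, 5, 5, 5, 5, 5], dp=[[0, 0, 2], [0, 0, 3], [0, 0, 3], [0, 0, 3], [0, 0, 2], [0, 0, 0.7], [0, 0, 0], [0, 0, 0]], turn=[[0, 0, 0], [0, 0, 0], [0, 0, 0], [0, 0, 0], [0, 0, 0], [0, 0, 0], [0, 0, 0], [0, 0, 0]])

```text
time_s: 26.2
position: [0.489, 0.3421, 0.0641]
tool_rot: [[0.992, 0.126, 0.001], [0.126, -0.992, 0.0], [0.001, -0.0, -1.0]]
ft_force: [0.1, -0.2, 0.1]
grip_width: 0.0501
gripper_force: 0.0
```

move_arm(jaw=[0.5, 0.5, 0.5, 0.5, 0.5, 0.5], dp=[[0, 0, 0], [0, 0, 0], [0, 0, 0], [0, 0, 0], [0, 0, 0], [0, 0, 0]], turn=[[0, 0, 0], [0, 0, 0], [0, 0, 0], [0, 0, 0], [0, 0, 0], [0, 0, 0]], force=60)

```text
time_s: 26.7
position: [0.4888, 0.3428, 0.0645]
tool_rot: [[0.992, 0.127, 0.002], [0.127, -0.992, 0.001], [0.002, -0.0, -1.0]]
ft_force: [-1.7, -0.7, 6.5]
grip_width: 0.0128
gripper_force: 59.1
```

move_arm(jaw=[0.5, 0.5, 0.5, 0.5, 0.5, 0.5, 0.5, 0.5], dp=[[0, 0, -1], [0, 0, -2], [0, 0, -3], [0, 0, -3], [0, 0, -3], [0, 0, -2], [0, 0, 0], [0, 0, 0]], turn=[[0, 0, 0], [0, 0, 0], [0, 0, 0], [0, 0, 0], [0, 0, 0], [0, 0, 0], [0, 0, 0], [0, 0, 0]])

```text
time_s: 27.37
position: [0.4883, 0.3427, 0.2045]
tool_rot: [[0.992, 0.127, 0.002], [0.127, -0.992, 0.001], [0.002, -0.001, -1.0]]
ft_force: [-0.5, 0.3, -0.9]
grip_width: 0.0131
gripper_force: 58.6
```

```bash
python3 chk.py 2
```

```text
[0.4883 0.3427 0.2045] grip 0.0131 58.6 [-0.5  0.3 -0.9] yaw 7.32 tilt [0.0019 0.0009]
to slot cm [ 2.440e+00  2.991e+01 -1.000e-02] turn to 98.49 -1.5912
```

move_arm(jaw=[0.5, 0.5, 0.5, 0.5, 0.5, 0.5, 0.5, 0.5, 0.5, 0.5, 0.5], dp=[[0.1, 1.5, 0], [0.2, 3, 0], [0.3, 3.5, 0], [0.3, 3.5, 0], [0.3, 3.5, 0], [0.3, 3.5, 0], [0.3, 3.5, 0], [0.3, 3.5, 0], [0.2, 2.5, 0], [0.14, 1.91, 0], [0, 0, 0]], turn=[[0, 0, 0], [0, 0, 0], [0, 0, 0], [0, 0, 0], [0, 0, 0], [0, 0, 0], [0, 0, 0], [0, 0, 0], [0, 0, 0], [0, 0, 0], [0, 0, 0]])

```text
time_s: 28.28
position: [0.5506, 0.0458, 0.2017]
tool_rot: [[0.992, 0.124, -0.003], [0.124, -0.992, -0.0], [-0.003, 0.0, -1.0]]
ft_force: [0.4, -0.4, -1.9]
grip_width: 0.013
gripper_force: 58.7
```

move_arm(jaw=[0.5, 0.5, 0.5, 0.5, 0.5, 0.5, 0.5, 0.5, 0.5, 0.5, 0.5, 0.5], dp=[[0, 0, 0], [0, 0, 0], [0, 0, 0], [0, 0, 0], [0, 0, 0], [0, 0, 0], [0, 0, 0], [0, 0, 0], [0, 0, 0], [0, 0, 0], [0, 0, 0], [0, 0, 0]], turn=[[0, 0, -0.12], [0, 0, -0.12], [0, 0, -0.12], [0, 0, -0.12], [0, 0, -0.12], [0, 0, -0.12], [0, 0, -0.12], [0, 0, -0.12], [0, 0, -0.12], [0, 0, -0.12], [0, 0, -0.12], [0, 0, -0.12]])

```text
time_s: 29.28
position: [0.5498, 0.0499, 0.2021]
tool_rot: [[-0.003, 1.0, -0.003], [1.0, 0.003, 0.001], [0.001, -0.003, -1.0]]
ft_force: [-0.1, 0.2, -0.9]
grip_width: 0.0128
gripper_force: 58.7
```

move_arm(jaw=[0.5, 0.5, 0.5, 0.5, 0.5], dp=[[0, 0, 0], [0, 0, 0], [0, 0, 0], [0, 0, 0], [0, 0, 0]], turn=[[0, 0, -0.1], [0, 0, -0.05], [0, 0, 0], [0, 0, 0], [0, 0, 0]])

```text
time_s: 29.7
position: [0.5503, 0.0494, 0.2028]
tool_rot: [[-0.145, 0.989, -0.001], [0.989, 0.145, 0.0], [0.0, -0.001, -1.0]]
ft_force: [0.3, -0.3, -0.5]
grip_width: 0.0132
gripper_force: 58.7
```

```bash
python3 chk.py 2
```

```text
[0.5503 0.0494 0.2028] grip 0.0132 58.7 [ 0.3 -0.3 -0.5] yaw 98.33 tilt [-0.0011  0.0002]
to slot cm [-0.04  0.03 -0.  ] turn to 98.49 -0.0027
```

move_arm(jaw=[0.5, 0.5, 0.5, 0.5, 0.5, 0.5, 0.5, 0.5, 0.5, 0.5, 0.5], dp=[[0, 0, 1], [0, 0, 2], [0, 0, 2], [0, 0, 2], [0, 0, 1], [0, 0, 1], [0, 0, 0.5], [0, 0, 0.5], [0, 0, 0.5], [0, 0, 0], [0, 0, 0]], turn=[[0, 0, 0], [0, 0, 0], [0, 0, 0], [0, 0, 0], [0, 0, 0], [0, 0, 0], [0, 0, 0], [0, 0, 0], [0, 0, 0], [0, 0, 0], [0, 0, 0]])

```text
time_s: 30.62
position: [0.5507, 0.049, 0.0986]
tool_rot: [[-0.146, 0.989, 0.0], [0.989, 0.146, -0.0], [-0.0, 0.0, -1.0]]
ft_force: [-0.2, 0.3, -1.1]
grip_width: 0.0128
gripper_force: 58.7
```

move_arm(jaw=[0.5, 0.5, 0.5, 0.5, 0.5, 0.5], dp=[[0, 0, 0.5], [0, 0, 0.5], [0, 0, 0.5], [0, 0, 0.3], [0, 0, 0], [0, 0, 0]], turn=[[0, 0, 0], [0, 0, 0], [0, 0, 0], [0, 0, 0], [0, 0, 0], [0, 0, 0]])

```text
time_s: 31.12
position: [0.5505, 0.049, 0.0801]
tool_rot: [[-0.146, 0.989, -0.0], [0.989, 0.146, 0.0], [0.0, -0.0, -1.0]]
ft_force: [-0.5, -0.0, -1.1]
grip_width: 0.0131
gripper_force: 58.7
```

```bash
python3 chk.py 2
```

```text
[0.5505 0.049  0.0801] grip 0.0131 58.7 [-0.5 -0.  -1.1] yaw 98.41 tilt [-0.0005  0.0001]
to slot cm [ 0.    0.01 -0.  ] turn to 98.49 -0.0014
```

move_arm(jaw=[0.5, 0.5, 0.5, 0.5, 0.5, 0.5, 0.5, 0.5, 0.5, 0.5, 0.5, 0.5], dp=[[0, 0, 0.2], [0, 0, 0], [0, 0, 0], [0, 0, 0], [0, 0, 0], [0, 0, 0], [0, 0, 0], [0, 0, 0], [0, 0, 0], [0, 0, 0], [0, 0, 0], [0, 0, 0]], turn=[[0, 0, 0], [0, 0, 0.12], [0, 0, 0.12], [0, 0, 0.12], [0, 0, 0.12], [0, 0, 0.12], [0, 0, 0.12], [0, 0, 0.12], [0, 0, 0.12], [0, 0, 0.12], [0, 0, 0.12], [0, 0, 0.12]])

```text
time_s: 32.12
position: [0.5507, 0.049, 0.0784]
tool_rot: [[0.924, 0.382, 0.0], [0.382, -0.924, -0.0], [0.0, 0.0, -1.0]]
ft_force: [0.3, -0.0, 0.0]
grip_width: 0.0132
gripper_force: 58.7
```

move_arm(jaw=[0.5, 0.5, 0.5, 0.5, 0.5, 0.5], dp=[[0, 0, 0], [0, 0, 0], [0, 0, 0], [0, 0, 0.1], [0, 0, 0], [0, 0, 0]], turn=[[0, 0, 0.12], [0, 0, 0.09], [0, 0, 0.04], [0, 0, 0], [0, 0, 0], [0, 0, 0]])

```text
time_s: 32.62
position: [0.5508, 0.049, 0.0775]
tool_rot: [[0.989, 0.148, 0.001], [0.148, -0.989, -0.0], [0.001, 0.0, -1.0]]
ft_force: [-0.4, -1.0, 1.0]
grip_width: 0.0131
gripper_force: 58.9
```

```bash
python3 chk.py 2
```

```text
[0.5508 0.049  0.0775] grip 0.0131 58.9 [-0.4 -1.   1. ] yaw 8.53 tilt [ 0.0008 -0.0001]
to slot cm [-0.02 -0.01 -0.  ] turn to 98.49 -1.57
```

move_arm(jaw=[5, 5, 5, 5, 5, 5, 5, 5, 5, 5, 5], dp=[[0, 0, 0], [0, 0, 0], [0, 0, 0], [0, 0, 0], [0, 0, -1], [0, 0, -2], [0, 0, -3], [0, 0, -3], [0, 0, -3], [0, 0, -0.3], [0, 0, 0]], turn=[[0, 0, 0], [0, 0, 0], [0, 0, 0], [0, 0, 0], [0, 0, 0], [0, 0, 0], [0, 0, 0], [0, 0, 0], [0, 0, 0], [0, 0, 0], [0, 0, 0]])

```text
time_s: 33.53
position: [0.5512, 0.049, 0.2028]
tool_rot: [[0.989, 0.147, 0.005], [0.147, -0.989, -0.001], [0.004, 0.001, -1.0]]
ft_force: [0.2, 0.4, -0.2]
grip_width: 0.05
gripper_force: 0.0
```

move_arm(jaw=[5, 5, 5, 5, 5, 5, 5, 5, 5, 5, 5, 5], dp=[[0.5, -2, 0], [0.8, -3.5, 0], [0.8, -3.5, 0], [0.8, -3.5, 0], [0.8, -3.5, 0], [0.8, -3.5, 0], [0.8, -3.5, 0], [0.7, -3.5, 0], [0.5, -2, 0], [0.2, -1.25, 0], [0, 0, 0], [0, 0, 0]], turn=[[0, 0, 0], [0, 0, 0], [0, 0, 0], [0, 0, 0], [0, 0, 0], [0, 0, 0], [0, 0, 0], [0, 0, 0], [0, 0, 0.01], [0, 0, 0], [0, 0, 0], [0, 0, 0]])

```text
time_s: 34.53
position: [0.573, 0.3526, 0.1995]
tool_rot: [[0.99, 0.138, -0.001], [0.138, -0.99, -0.001], [-0.001, 0.001, -1.0]]
ft_force: [0.2, 0.5, 0.2]
grip_width: 0.0503
gripper_force: 0.0
```

```bash
python3 - <<'E'
from plan import *
T=pose();print(T.round(4))
a,d=cams.get_image("wrist");M=cam2world("wrist",T);P=cloud("wrist",d,M)
m=((d>0)&(P[...,2]>.086)&(P[...,2]<.11)).astype(np.uint8);m[300:]=0
n,l,st,c=cv2.connectedComponentsWithStats(m)
for i in range(1,n):
    if st[i,4]>100:
        r=cv2.minAreaRect((P[l==i][:,:2]*1000).astype(np.float32));print("stop",c[i].round(),st[i,4],np.round(r[0],1),np.round(r[1],1),round(r[2],1),np.median(P[l==i][:,2]).round(4))
E
```

```text
[[ 9.905e-01  1.376e-01 -1.400e-03  5.730e-01]
 [ 1.376e-01 -9.905e-01 -1.000e-03  3.526e-01]
 [-1.500e-03  8.000e-04 -1.000e+00  1.995e-01]
 [ 0.000e+00  0.000e+00  0.000e+00  1.000e+00]]
stop [283. 199.] 1068 [573.  352.7] [60.6 13.9] 8.3 0.0934
```

move_arm(jaw=[5, 5, 5, 5, 5, 5, 5, 5], dp=[[0, 0, 2], [0, 0, 3], [0, 0, 3], [0, 0, 3], [0, 0, 2], [0, 0, 0.7], [0, 0, 0], [0, 0, 0]], turn=[[0, 0, 0], [0, 0, 0], [0, 0, 0], [0, 0, 0], [0, 0, 0], [0, 0, 0], [0, 0, 0], [0, 0, 0]])

```text
time_s: 35.25
position: [0.574, 0.3525, 0.0646]
tool_rot: [[0.991, 0.136, 0.001], [0.136, -0.991, 0.0], [0.001, -0.0, -1.0]]
ft_force: [-0.4, 0.2, 0.3]
grip_width: 0.0496
gripper_force: 0.0
```

move_arm(jaw=[0.5, 0.5, 0.5, 0.5, 0.5, 0.5], dp=[[0, 0, 0], [0, 0, 0], [0, 0, 0], [0, 0, 0], [0, 0, 0], [0, 0, 0]], turn=[[0, 0, 0], [0, 0, 0], [0, 0, 0], [0, 0, 0], [0, 0, 0], [0, 0, 0]], force=60)

```text
time_s: 35.75
position: [0.5737, 0.3533, 0.0647]
tool_rot: [[0.991, 0.137, 0.002], [0.137, -0.991, 0.001], [0.002, -0.0, -1.0]]
ft_force: [-0.7, -0.9, 7.0]
grip_width: 0.0129
gripper_force: 59.4
```

move_arm(jaw=[0.5, 0.5, 0.5, 0.5, 0.5, 0.5, 0.5, 0.5], dp=[[0, 0, -1], [0, 0, -2], [0, 0, -3], [0, 0, -3], [0, 0, -3], [0, 0, -2], [0, 0, 0], [0, 0, 0]], turn=[[0, 0, 0], [0, 0, 0], [0, 0, 0], [0, 0, 0], [0, 0, 0], [0, 0, 0], [0, 0, 0], [0, 0, 0]])

```text
time_s: 36.42
position: [0.5732, 0.3533, 0.2045]
tool_rot: [[0.991, 0.137, 0.002], [0.137, -0.991, 0.001], [0.002, -0.0, -1.0]]
ft_force: [1.1, -0.8, -1.9]
grip_width: 0.0129
gripper_force: 58.5
```

```bash
python3 chk.py 1
```

```text
[0.5732 0.3533 0.2045] grip 0.0129 58.5 [ 1.1 -0.8 -1.9] yaw 7.89 tilt [0.0018 0.0008]
to slot cm [-6.510e+00  2.187e+01 -2.000e-02] turn to 98.49 -1.5812
```

move_arm(jaw=[0.5, 0.5, 0.5, 0.5, 0.5, 0.5, 0.5, 0.5, 0.5, 0.5], dp=[[-0.5, 1.5, 0], [-0.8, 2.5, 0], [-0.9, 3, 0], [-0.9, 3, 0], [-0.9, 3, 0], [-0.9, 3, 0], [-0.8, 3, 0], [-0.6, 2, 0], [-0.21, 0.87, 0], [0, 0, 0]], turn=[[0, 0, 0], [0, 0, 0], [0, 0, 0], [0, 0, 0], [0, 0, 0], [0, 0, 0], [0, 0, 0], [0, 0, 0], [0, 0, 0], [0, 0, 0]])

```text
time_s: 37.25
position: [0.5383, 0.1262, 0.2024]
tool_rot: [[0.991, 0.135, -0.002], [0.135, -0.991, -0.0], [-0.002, -0.0, -1.0]]
ft_force: [-0.1, 0.5, -0.5]
grip_width: 0.013
gripper_force: 58.5
```

move_arm(jaw=[0.5, 0.5, 0.5, 0.5, 0.5, 0.5, 0.5, 0.5, 0.5, 0.5, 0.5, 0.5], dp=[[0, 0, 0], [0, 0, 0], [0, 0, 0], [0, 0, 0], [0, 0, 0], [0, 0, 0], [0, 0, 0], [0, 0, 0], [0, 0, 0], [0, 0, 0], [0, 0, 0], [0, 0, 0]], turn=[[0, 0, -0.12], [0, 0, -0.12], [0, 0, -0.12], [0, 0, -0.12], [0, 0, -0.12], [0, 0, -0.12], [0, 0, -0.12], [0, 0, -0.12], [0, 0, -0.12], [0, 0, -0.12], [0, 0, -0.12], [0, 0, -0.12]])

```text
time_s: 38.25
position: [0.5386, 0.1291, 0.2025]
tool_rot: [[-0.014, 1.0, -0.001], [1.0, 0.014, 0.0], [0.0, -0.001, -1.0]]
ft_force: [-0.4, 0.3, -1.2]
grip_width: 0.0127
gripper_force: 58.6
```

move_arm(jaw=[0.5, 0.5, 0.5, 0.5, 0.5], dp=[[0, 0, 0], [0, 0, 0], [0, 0, 0], [0, 0, 0], [0, 0, 0]], turn=[[0, 0, -0.1], [0, 0, -0.04], [0, 0, 0], [0, 0, 0], [0, 0, 0]])

```text
time_s: 38.67
position: [0.5387, 0.1283, 0.2029]
tool_rot: [[-0.146, 0.989, -0.001], [0.989, 0.146, 0.0], [0.0, -0.001, -1.0]]
ft_force: [0.2, 0.6, -0.6]
grip_width: 0.0133
gripper_force: 58.6
```

```bash
python3 chk.py 1
```

```text
[0.5387 0.1283 0.2029] grip 0.0133 58.6 [ 0.2  0.6 -0.6] yaw 98.38 tilt [-0.0007  0.0001]
to slot cm [-0.06  0.01 -0.  ] turn to 98.49 -0.002
```

move_arm(jaw=[0.5, 0.5, 0.5, 0.5, 0.5, 0.5, 0.5, 0.5, 0.5, 0.5, 0.5], dp=[[0, 0, 1], [0, 0, 2], [0, 0, 2], [0, 0, 2], [0, 0, 1], [0, 0, 1], [0, 0, 0.5], [0, 0, 0.5], [0, 0, 0.5], [0, 0, 0], [0, 0, 0]], turn=[[0, 0, 0], [0, 0, 0], [0, 0, 0], [0, 0, 0], [0, 0, 0], [0, 0, 0], [0, 0, 0], [0, 0, 0], [0, 0, 0], [0, 0, 0], [0, 0, 0]])

```text
time_s: 39.58
position: [0.5389, 0.1276, 0.0986]
tool_rot: [[-0.146, 0.989, 0.0], [0.989, 0.146, 0.0], [-0.0, 0.0, -1.0]]
ft_force: [0.7, 0.1, -0.7]
grip_width: 0.0133
gripper_force: 58.6
```

move_arm(jaw=[0.5, 0.5, 0.5, 0.5, 0.5, 0.5], dp=[[0, 0, 0.5], [0, 0, 0.5], [0, 0, 0.5], [0, 0, 0.3], [0, 0, 0], [0, 0, 0]], turn=[[0, 0, 0], [0, 0, 0], [0, 0, 0], [0, 0, 0], [0, 0, 0], [0, 0, 0]])

```text
time_s: 40.08
position: [0.5387, 0.1276, 0.0801]
tool_rot: [[-0.146, 0.989, -0.0], [0.989, 0.146, -0.0], [0.0, -0.0, -1.0]]
ft_force: [-0.0, -0.2, -1.2]
grip_width: 0.0127
gripper_force: 58.6
```

```bash
python3 chk.py 1
```

```text
[0.5387 0.1276 0.0801] grip 0.0127 58.6 [-0.  -0.2 -1.2] yaw 98.41 tilt [-0.0004 -0.    ]
to slot cm [ 0.01  0.01 -0.  ] turn to 98.49 -0.0014
```

move_arm(jaw=[0.5, 0.5, 0.5, 0.5, 0.5, 0.5, 0.5, 0.5, 0.5, 0.5, 0.5, 0.5], dp=[[0, 0, 0.2], [0, 0, 0], [0, 0, 0], [0, 0, 0], [0, 0, 0], [0, 0, 0], [0, 0, 0], [0, 0, 0], [0, 0, 0], [0, 0, 0], [0, 0, 0], [0, 0, 0]], turn=[[0, 0, 0], [0, 0, 0.12], [0, 0, 0.12], [0, 0, 0.12], [0, 0, 0.12], [0, 0, 0.12], [0, 0, 0.12], [0, 0, 0.12], [0, 0, 0.12], [0, 0, 0.12], [0, 0, 0.12], [0, 0, 0.12]])

```text
time_s: 41.08
position: [0.5388, 0.1276, 0.0784]
tool_rot: [[0.924, 0.382, 0.0], [0.382, -0.924, -0.0], [0.0, 0.0, -1.0]]
ft_force: [0.1, 1.2, -0.9]
grip_width: 0.0133
gripper_force: 58.5
```

move_arm(jaw=[0.5, 0.5, 0.5, 0.5, 0.5, 0.5], dp=[[0, 0, 0], [0, 0, 0], [0, 0, 0], [0, 0, 0.1], [0, 0, 0], [0, 0, 0]], turn=[[0, 0, 0.12], [0, 0, 0.09], [0, 0, 0.04], [0, 0, 0], [0, 0, 0], [0, 0, 0]])

```text
time_s: 41.58
position: [0.539, 0.1275, 0.0778]
tool_rot: [[0.989, 0.148, 0.001], [0.148, -0.989, -0.0], [0.001, 0.0, -1.0]]
ft_force: [-1.9, -0.6, 4.7]
grip_width: 0.013
gripper_force: 59.1
```

```bash
python3 chk.py 1
```

```text
[0.539  0.1275 0.0778] grip 0.013 59.1 [-1.9 -0.6  4.7] yaw 8.53 tilt [ 0.0009 -0.    ]
to slot cm [-0.01 -0.02 -0.  ] turn to 98.49 -1.5701
```

move_arm(jaw=[5, 5, 5, 5, 5, 5, 5, 5, 5, 5, 5], dp=[[0, 0, 0], [0, 0, 0], [0, 0, 0], [0, 0, 0], [0, 0, -1], [0, 0, -2], [0, 0, -3], [0, 0, -3], [0, 0, -3], [0, 0, -3], [0, 0, -0.5]], turn=[[0, 0, 0], [0, 0, 0], [0, 0, 0], [0, 0, 0], [0, 0, 0], [0, 0, 0], [0, 0, 0], [0, 0, 0], [0, 0, 0], [0, 0, 0], [0, 0, 0]])

```text
time_s: 42.5
position: [0.5401, 0.1277, 0.2383]
tool_rot: [[0.989, 0.147, 0.009], [0.147, -0.989, 0.0], [0.009, 0.001, -1.0]]
ft_force: [-0.3, 0.2, -0.1]
grip_width: 0.0501
gripper_force: 0.0
```

move_arm(jaw=[6, 6, 6, 6, 6, 6, 6, 6, 6, 6, 6, 6], dp=[[-0.8, 2, 0], [-1.6, 4, 0], [-1.6, 4, 0], [-1.6, 4, 0], [-1.6, 4, 0], [-1.6, 4, 0], [-1.6, 4, 0], [-1.6, 4, 0], [-1.6, 4, 0], [-1.6, 4, 0], [-1.6, 4, 0], [-1.6, 4, 0]], turn=[[0, 0, 0], [0, 0, 0], [0, 0, 0], [0, 0, 0], [0, 0, 0], [0, 0, 0], [0, 0, 0], [0, 0, 0], [0, 0, 0], [0, 0, 0], [0, 0, 0], [0, 0, 0]])

```text
time_s: 43.5
position: [0.4269, -0.3411, 0.2326]
tool_rot: [[0.989, 0.147, 0.0], [0.147, -0.989, -0.0], [0.0, 0.0, -1.0]]
ft_force: [1.1, 0.6, 0.0]
grip_width: 0.06
gripper_force: 0.0
```

move_arm(jaw=[6, 6, 6, 6, 6], dp=[[-0.6, 0.5, 0], [0, 0, 0], [0, 0, 0], [0, 0, 0], [0, 0, 0]], turn=[[0, 0, -0.05], [0, 0, -0.025], [0, 0, 0], [0, 0, 0], [0, 0, 0]])

```text
time_s: 43.92
position: [0.4233, -0.3438, 0.2326]
tool_rot: [[0.975, 0.222, 0.0], [0.222, -0.975, 0.0], [0.0, 0.0, -1.0]]
ft_force: [0.0, 0.2, 1.0]
grip_width: 0.06
gripper_force: 0.0
```

```bash
python3 - <<'E'
from plan import *
T=pose();print(T.round(4))
a,d=cams.get_image("wrist");save("w6.png",a);np.savez("w6.npz",a=a,d=d,T=T)
b,e=cams.get_image("side");save("side6.png",b[150:300,190:390],3)
M=cam2world("wrist",T);P=cloud("wrist",d,M)
for q in("lever_pivot","collar_grip"):
    for r in cams.mark_of("wrist",q)[:2]:
        u,v=r["location"][0]*560,r["location"][1]*420;print(q,round(r["p"],2),(round(u),round(v)),P[int(v),int(u)].round(3))
c,s=np.cos(np.radians(12.8)),np.sin(np.radians(12.8))
Q=P[(d>0)&(P[...,2]>.044)&(P[...,2]<.16)&(np.hypot(P[...,0]-.44,P[...,1]+.355)<.09)]
L=(Q[:,:2]-[.4585,-.353])@np.array([[c,-s],[s,c]])
top=(Q[:,2]<.056)&(Q[:,2]>.045);print("box",cv2.minAreaRect((Q[top][:,:2]*1000).astype(np.float32)),Q[top][:,2].mean())
for z in np.arange(.056,.15,.008):
    m=(Q[:,2]>=z)&(Q[:,2]<z+.008)
    if m.sum()>5:print(z.round(3),m.sum(),"x",(L[m,0].min()*1e3).round(1),(L[m,0].max()*1e3).round(1),"y",(L[m,1].min()*1e3).round(1),(L[m,1].max()*1e3).round(1))
E
```

```text
[[ 9.751e-01  2.217e-01  2.000e-04  4.233e-01]
 [ 2.217e-01 -9.751e-01  0.000e+00 -3.438e-01]
 [ 2.000e-04  0.000e+00 -1.000e+00  2.326e-01]
 [ 0.000e+00  0.000e+00  0.000e+00  1.000e+00]]
lever_pivot 0.72 (299, 157) [ 0.459 -0.352  0.061]
collar_grip 0.57 (302, 187) [ 0.44  -0.357  0.12 ]
box ((458.332763671875, -353.2834777832031), (98.72074127197266, 79.12614440917969), 12.743853569030762) 0.049311171910878714
0.056 51 x -3.9 3.0 y -13.7 12.9
0.064 53 x -5.5 2.0 y -13.8 13.0
0.072 73 x -7.1 1.9 y -13.9 13.1
0.08 94 x -7.0 1.7 y -14.1 13.2
0.096 124 x -45.9 -5.0 y -15.3 15.3
0.104 431 x -45.7 -6.4 y -15.6 15.3
0.112 700 x -35.8 -10.8 y -15.9 14.5
0.12 171 x -37.3 -15.5 y -13.5 13.7
0.128 56 x -40.7 -35.1 y -3.5 3.6
0.136 128 x -48.9 -38.9 y -4.8 4.6
```

View pics/side6.png

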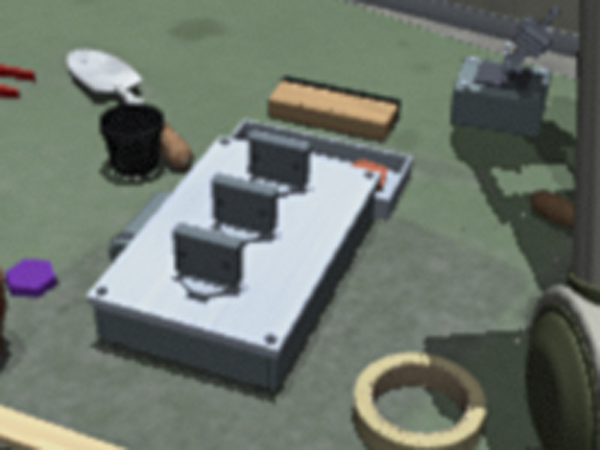

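All three stops are seated across their slots. The scraper now looks displaced and tipped over, at about (333,107) in the crop, so I'll measure its clearance.

```bash
python3 - <<'E'
from plan import *
z=np.load("w6.npz");M=cam2world("wrist",z["T"]);d=z["d"];a=z["a"].astype(int);P=cloud("wrist",d,M)
def rep(t,P,m):
    n,l,st,c=cv2.connectedComponentsWithStats(m.astype(np.uint8))
    for i in range(1,n):
        if st[i,4]>100:
            Q=P[l==i];r=cv2.minAreaRect((Q[:,:2]*1000).astype(np.float32))
            print(t,st[i],np.round(r[0],1),np.round(r[1],1),round(r[2],1),"z",np.percentile(Q[:,2],[2,50,98]).round(3),(Q.min(0)).round(3),Q.max(0).round(3))
            print("  deck-y max",((Q[:,:2]-[.5506,.0493])@[-.1476,.989]).max().round(3))
box=lambda P:(P[...,0]>.5)&(P[...,0]<.78)&(P[...,1]<-.12)&(P[...,1]>-.42)
rep("wrist",P,(d>0)&box(P)&(P[...,2]>.012)&(P[...,2]<.07))
b,e=cams.get_image("side");P2=cloud("side",e,cam2world("side"))
rep("side",P2,(e>0)&box(P2)&(P2[...,2]>.012)&(P2[...,2]<.08))
E
```

```text
wrist [  96    0   65   84 2664] [ 537.4 -147.1] [83.8 60. ] 7.9 z [0.012 0.015 0.029] [ 0.5   -0.182  0.012] [ 0.583 -0.12   0.033]
  deck-y max -0.162
wrist [ 204    0   55   59 3029] [ 574.  -251.7] [57.9 55. ] 8.7 z [0.017 0.027 0.028] [ 0.542 -0.283  0.012] [ 0.607 -0.222  0.03 ]
  deck-y max -0.274
wrist [272 109  65  16 521] [ 506.7 -349.4] [14.5 70.9] 1.3 z [0.045 0.047 0.05 ] [ 0.5   -0.385  0.043] [ 0.515 -0.314  0.051]
  deck-y max -0.352
side [279 175  45  20 506] [ 613.8 -243.3] [141.   63.8] 8.6 z [0.013 0.026 0.029] [ 0.542 -0.284  0.013] [ 0.686 -0.206  0.03 ]
  deck-y max -0.267
side [267 190  57  22 244] [ 588.1 -153. ] [176.6  52.6] 3.1 z [0.012 0.02  0.027] [ 0.501 -0.184  0.012] [ 0.677 -0.122  0.029]
  deck-y max -0.172
```

View pics/w6.png

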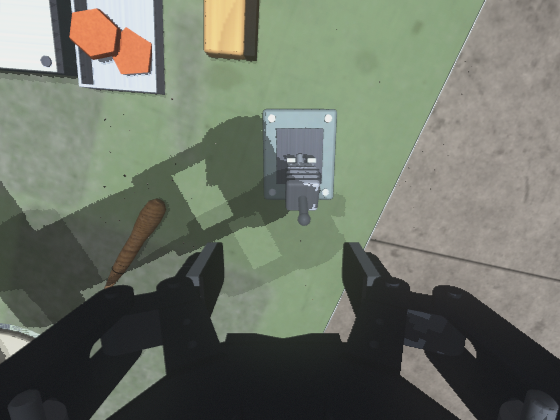

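The scraper now lies on its side on the table at about (0.614, -0.245). It is 46 mm beyond the trough end, so clear, and I'll leave it. The lever and collar at (302,195) match the pivot geometry. Now tilting into the lever's line.

```bash
cat > lev.py <<'E'
from plan import *
piv=np.array([.4583,-.3533,.055]);yaw=12.75
bx=np.array([np.cos(np.radians(yaw)),np.sin(np.radians(yaw)),0])
def tgt(th,r): # th: lever lean toward +bx
    u=np.sin(th)*bx+np.array([0,0,np.cos(th)])
    return piv+r*u, down(yaw)@Ro.from_rotvec([0,-th,0]).as_matrix()
def state(th,r):
    s=observe();T=pose();p,R=tgt(th,r)
    print("pos",T[:3,3].round(4),"grip",round(s["grip_width"],4),round(s["gripper_force"],1),"F",np.round(s["ft_force"],1),"F tool",(T[:3,:3].T@np.array(s["ft_force"])).round(1),"q",np.round(s["q"]))
    v=(T[:3,3]-piv);print("r",(v@-T[:3,2]).round(4),"lean",np.arctan2(-T[:3,2]@bx,-T[2,2]).round(3))
    print("dp tool cm",(T[:3,:3].T@(p-T[:3,3])*100).round(2),"turn",Ro.from_matrix(T[:3,:3].T@R).as_rotvec().round(4))
E
python3 -c "
from lev import *
state(-.5,.15);p,R=tgt(-.5,.15);plan(p,R,6,6)"
```

```text
pos [ 0.423  -0.3446  0.2325] grip 0.0597 0.0 F [0.3 0.5 0.4] F tool [ 0.4 -0.4 -0.4] q [-52.  21.  75.   0.  84.  26.]
r 0.1775 lean -0.0
dp tool cm [-3.95  1.62  4.58] turn [-0.      0.4999  0.0008]
{"jaw": [6, 6, 6, 6, 6, 6, 6], "dp": [[-0.48, 0.2, 0.55], [-0.74, 0.29, 0.76], [-0.93, 0.33, 0.8], [-1.01, 0.33, 0.71], [-0.93, 0.29, 0.52], [-0.66, 0.2, 0.3], [0, 0, 0]], "turn": [[-0.0, 0.0602, 0.0001], [-0.0, 0.0879, 0.0001], [-0.0, 0.1018, 0.0002], [-0.0, 0.1018, 0.0002], [-0.0, 0.0879, 0.0001], [-0.0, 0.0602, 0.0001], [0, 0, 0]]} max 1.01 0.1018 rv [-0.     0.5    0.001]
```

move_arm(jaw=[6, 6, 6, 6, 6, 6, 6, 6, 6, 6], dp=[[-1, 0.5, 0], [-1.5, 0.6, 0], [-1.5, 0.5, 0], [0, 0, 0], [0, 0, 0], [0, 0, 0], [0, 0, 0], [0, 0, 0], [0, 0, 0], [0, 0, 0]], turn=[[0, 0, 0], [0, 0, 0], [0, 0, 0], [0, 0.1, 0], [0, 0.1, 0], [0, 0.1, 0], [0, 0.1, 0], [0, 0.1, 0], [0, 0, 0], [0, 0, 0]])

```text
time_s: 45.0
position: [0.3861, -0.3703, 0.2321]
tool_rot: [[0.858, 0.218, 0.466], [0.192, -0.976, 0.105], [0.477, -0.001, -0.879]]
ft_force: [0.4, 0.8, 0.2]
grip_width: 0.06
gripper_force: 0.0
```

```bash
python3 -c "
from lev import *
state(-.5,.15);state(-.5,.041)"
```

```text
pos [ 0.3861 -0.3703  0.2321] grip 0.06 0.0 F [0.4 0.8 0.2] F tool [ 0.6 -0.7  0.1] q [-70.  16.  88.  30.  74.  -1.]
r 0.191 lean -0.498
dp tool cm [-1.97 -0.06  4.1 ] turn [ 0.0006  0.0025 -0.0023]
pos [ 0.3861 -0.3703  0.2321] grip 0.06 0.0 F [0.4 0.8 0.2] F tool [ 0.6 -0.7  0.1] q [-70.  16.  88.  30.  74.  -1.]
r 0.191 lean -0.498
dp tool cm [-1.94 -0.07 15.  ] turn [ 0.0006  0.0025 -0.0023]
```

move_arm(jaw=[6, 6, 6, 6, 6, 6, 6, 6, 6], dp=[[-1, -0.1, 0], [-0.95, 0, 1], [0, 0, 2], [0, 0, 2.5], [0, 0, 2.5], [0, 0, 2], [0, 0, 1], [0, 0, 0], [0, 0, 0]], turn=[[0, 0, 0], [0, 0, 0], [0, 0, 0], [0, 0, 0], [0, 0, 0], [0, 0, 0], [0, 0, 0], [0, 0, 0], [0, 0, 0]])

```text
time_s: 45.75
position: [0.422, -0.3608, 0.1268]
tool_rot: [[0.856, 0.222, 0.467], [0.195, -0.975, 0.106], [0.479, 0.0, -0.878]]
ft_force: [-0.4, -0.2, 1.2]
grip_width: 0.0599
gripper_force: 0.0
```

```bash
python3 -c "
from lev import *
state(-.5,.041)"
```

```text
pos [ 0.422  -0.3608  0.1268] grip 0.0599 0.0 F [-0.4 -0.2  1.2] F tool [ 0.1  0.1 -1.2] q [-66.  25.  95.  33.  59.  -6.]
r 0.0808 lean -0.499
dp tool cm [-0.19  0.07  3.98] turn [-0.0003  0.0006  0.0015]
```

move_arm(jaw=[6, 6, 6, 6, 6, 6], dp=[[-0.1, 0, 1], [0, 0, 1], [0, 0, 1], [0, 0, 0.8], [0, 0, 0], [0, 0, 0]], turn=[[0, 0, 0], [0, 0, 0], [0, 0, 0], [0, 0, 0], [0, 0, 0], [0, 0, 0]])

```text
time_s: 46.25
position: [0.4388, -0.3567, 0.0921]
tool_rot: [[0.856, 0.221, 0.467], [0.194, -0.975, 0.107], [0.479, -0.001, -0.878]]
ft_force: [-0.7, 0.0, 0.2]
grip_width: 0.0602
gripper_force: 0.0
```

move_arm(jaw=[2, 2, 2, 2, 2, 2], dp=[[0, 0, 0], [0, 0, 0], [0, 0, 0], [0, 0, 0], [0, 0, 0], [0, 0, 0]], turn=[[0, 0, 0], [0, 0, 0], [0, 0, 0], [0, 0, 0], [0, 0, 0], [0, 0, 0]], force=50)

```text
time_s: 46.75
position: [0.4387, -0.3581, 0.0934]
tool_rot: [[0.856, 0.22, 0.469], [0.194, -0.976, 0.103], [0.48, 0.003, -0.877]]
ft_force: [-3.0, -4.2, 5.4]
grip_width: 0.0291
gripper_force: 52.4
```

```bash
python3 -c "
from lev import *
state(-.5,.041)"
```

```text
pos [ 0.4387 -0.3581  0.0934] grip 0.0291 52.4 F [-3.  -4.2  5.4] F tool [-0.8  3.5 -6.6] q [-64.  28.  96.  35.  54.  -8.]
r 0.0433 lean -0.5
dp tool cm [-0.07 -0.04  0.23] turn [ 0.003  -0.0003  0.0004]
```

move_arm(jaw=[2, 2, 2, 2, 2, 2], dp=[[0, 0, -0.4], [0, 0, -0.5], [0, 0, -0.4], [0, 0, -0.3], [0, 0, 0], [0, 0, 0]], turn=[[0, 0, 0], [0, 0, 0], [0, 0, 0], [0, 0, 0], [0, 0, 0], [0, 0, 0]])

```text
time_s: 47.25
position: [0.4315, -0.3597, 0.1068]
tool_rot: [[0.856, 0.219, 0.468], [0.194, -0.976, 0.103], [0.48, 0.002, -0.877]]
ft_force: [3.1, -6.3, -4.9]
grip_width: 0.0292
gripper_force: 51.1
```

```bash
python3 -c "
from lev import *
state(-.5,.057)"
```

```text
pos [ 0.4315 -0.3597  0.1068] grip 0.0292 51.1 F [ 3.1 -6.3 -4.9] F tool [-0.9  6.9  5.1] q [-65.  27.  96.  35.  56.  -7.]
r 0.0587 lean -0.5
dp tool cm [-0.07 -0.03  0.17] turn [ 0.0026 -0.0003 -0.0001]
```

move_arm(jaw=[2, 2, 2, 2, 2, 2, 2], dp=[[0.29, 0, 0.01], [0.58, 0, 0.03], [0.58, 0, 0.03], [0.58, 0, 0.03], [0.58, 0, 0.03], [0, 0, 0], [0, 0, 0]], turn=[[0, -0.05, 0], [0, -0.1, 0], [0, -0.1, 0], [0, -0.1, 0], [0, -0.1, 0], [0, 0, 0], [0, 0, 0]])

```text
time_s: 47.83
position: [0.4564, -0.354, 0.1132]
tool_rot: [[0.974, 0.223, 0.048], [0.222, -0.975, 0.008], [0.048, 0.003, -0.999]]
ft_force: [1.1, -8.6, -5.3]
grip_width: 0.0289
gripper_force: 51.2
```

```bash
python3 -c "
from lev import *
state(-.05,.0575);state(.5,.0575)"
```

```text
pos [ 0.4564 -0.354   0.1132] grip 0.0289 51.2 F [ 1.1 -8.6 -5.3] F tool [-1.1  8.6  5.2] q [-51.  30.  82.   3.  67.  26.]
r 0.0582 lean -0.048
dp tool cm [-0.09 -0.03  0.07] turn [0.0029 0.0017 0.0021]
pos [ 0.4564 -0.354   0.1132] grip 0.0289 51.2 F [ 1.1 -8.6 -5.3] F tool [-1.1  8.6  5.2] q [-51.  30.  82.   3.  67.  26.]
r 0.0582 lean -0.048
dp tool cm [ 2.91 -0.02  0.92] turn [ 0.0034 -0.5483  0.0012]
```

move_arm(jaw=[2, 2, 2, 2, 2, 2, 2, 2], dp=[[0.57, 0.05, 0.03], [0.58, 0, 0.03], [0.58, 0, 0.03], [0.58, 0, 0.03], [0.4, 0, 0.02], [0.17, 0, 0.01], [0, 0, 0], [0, 0, 0]], turn=[[0, -0.1, 0], [0, -0.1, 0], [0, -0.1, 0], [0, -0.1, 0], [0, -0.07, 0], [0, -0.03, 0], [0, 0, 0], [0, 0, 0]])

```text
time_s: 48.5
position: [0.4828, -0.3482, 0.1067]
tool_rot: [[0.877, 0.221, -0.426], [0.199, -0.975, -0.097], [-0.437, 0.001, -0.899]]
ft_force: [-1.8, -6.7, -3.8]
grip_width: 0.029
gripper_force: 51.2
```

```bash
python3 -c "
from lev import *
state(.5,.043)"
```

```text
pos [ 0.4828 -0.3482  0.1067] grip 0.029 51.2 F [-1.8 -6.7 -3.8] F tool [-1.3  6.1  4.8] q [-39.  41.  64. -20.  91.  41.]
r 0.0574 lean 0.452
dp tool cm [ 0.21 -0.04  1.44] turn [ 0.0007 -0.0478  0.0003]
```

move_arm(jaw=[2, 2, 2, 2, 2, 2, 2, 2], dp=[[0.25, 0, 0.01], [0, 0, 0], [0, 0, 0], [0, 0, 0.4], [0, 0, 0.5], [0, 0, 0.4], [0, 0, 0], [0, 0, 0]], turn=[[0, -0.048, 0], [0, 0, 0], [0, 0, 0], [0, 0, 0], [0, 0, 0], [0, 0, 0], [0, 0, 0], [0, 0, 0]])

```text
time_s: 49.17
position: [0.4792, -0.349, 0.0946]
tool_rot: [[0.857, 0.221, -0.465], [0.194, -0.975, -0.106], [-0.477, 0.001, -0.879]]
ft_force: [1.9, -5.0, -3.1]
grip_width: 0.029
gripper_force: 51.7
```

```bash
python3 -c "
from lev import *
state(.5,.043)"
```

```text
pos [ 0.4792 -0.349   0.0946] grip 0.029 51.7 F [ 1.9 -5.  -3.1] F tool [2.2 5.3 2.4] q [-38.  43.  64. -22.  91.  42.]
r 0.0449 lean 0.498
dp tool cm [ 0.03 -0.04  0.19] turn [ 0.0011 -0.0024 -0.0002]
```

move_arm(jaw=[6, 6, 6, 6, 6, 6, 6, 6, 6, 6, 6, 6], dp=[[0, 0, 0], [0, 0, 0], [0, 0, 0], [0, 0, 0], [0, 0, 0], [0, 0, -1], [0, 0, -2], [0, 0, -3], [0, 0, -3], [0, 0, -3], [0, 0, -2], [0, 0, 0]], turn=[[0, 0, 0], [0, 0, 0], [0, 0, 0], [0, 0, 0], [0, 0, 0], [0, 0, 0], [0, 0, 0], [0, 0, 0], [0, 0, 0], [0, 0, 0], [0, 0, 0], [0, 0, 0]])

```text
time_s: 50.17
position: [0.5463, -0.3333, 0.222]
tool_rot: [[0.859, 0.222, -0.46], [0.193, -0.975, -0.11], [-0.473, 0.005, -0.881]]
ft_force: [0.0, 0.3, 0.4]
grip_width: 0.0601
gripper_force: 0.0
```

move_arm(jaw=[6, 6, 6, 6, 6, 6, 6, 6, 6, 6], dp=[[-1, 0, -2], [-2, 0, -2], [-2, 0, -1], [-2, 0, -1], [-2, 0, 0], [-2, 0, 0], [-1, 0, 0], [0, 0, 0], [0, 0, 0], [0, 0, 0]], turn=[[0, 0, 0], [0, 0.05, 0], [0, 0.1, 0], [0, 0.1, 0], [0, 0.1, 0], [0, 0.1, 0], [0, 0.05, 0], [0, 0, 0], [0, 0, 0], [0, 0, 0]])

```text
time_s: 51.0
position: [0.4612, -0.3522, 0.3092]
tool_rot: [[0.975, 0.221, 0.0], [0.221, -0.975, 0.001], [0.001, -0.001, -1.0]]
ft_force: [-0.5, 0.2, -0.3]
grip_width: 0.0597
gripper_force: 0.0
```

```bash
python3 - <<'E'
from lev import *
T=pose();print(T.round(3))
for n in("wrist","side"):
    T=pose();a,d=cams.get_image(n);P=cloud(n,d,cam2world(n,T))
    L=(P[...,:2]-piv[:2])@np.array([[bx[0],-bx[1]],[bx[1],bx[0]]])
    for z in(.064,.08,.096,.104,.112,.12,.128,.136):
        m=(d>0)&(P[...,2]>=z)&(P[...,2]<z+.008)&(abs(L[...,0])<.08)&(abs(L[...,1])<.05)
        if m.sum()>3:print(n,z,m.sum(),"x",(L[m][:,0].min()*1e3).round(1),(L[m][:,0].max()*1e3).round(1))
    if n=="side":
        m=(d>0)&(P[...,2]>.07)&(P[...,2]<.12)&(P[...,0]>.45)&(P[...,0]<.65)&(P[...,1]>-.09)&(P[...,1]<.19)
        k,l,st,c=cv2.connectedComponentsWithStats(m.astype(np.uint8))
        for i in range(1,k):
            if st[i,4]>60:print("stop",P[l==i].mean(0).round(3),np.percentile(P[l==i][:,2],99).round(4))
        m=(d>0)&(P[...,2]>.012)&(P[...,2]<.08)&(P[...,0]>.53)&(P[...,1]<-.19)&(P[...,1]>-.33);print("scraper",P[m].min(0).round(3),P[m].max(0).round(3))
E
```

```text
[[ 0.975  0.221  0.     0.461]
 [ 0.221 -0.975  0.001 -0.352]
 [ 0.001 -0.001 -1.     0.309]
 [ 0.     0.     0.     1.   ]]
wrist 0.08 40 x -1.5 2.1
wrist 0.096 37 x 4.9 43.3
wrist 0.104 265 x 7.2 44.8
wrist 0.112 426 x 12.1 36.2
wrist 0.12 91 x 15.7 36.5
wrist 0.128 17 x 35.5 47.7
wrist 0.136 82 x 39.6 49.0
side 0.064 11 x -1.3 10.2
side 0.08 23 x -0.3 37.5
side 0.096 28 x 5.0 42.2
side 0.104 37 x 7.6 44.6
side 0.112 32 x 12.2 36.6
side 0.12 13 x 16.3 40.2
side 0.128 4 x 38.4 44.2
side 0.136 8 x 41.5 48.8
stop [ 0.559 -0.025  0.092] 0.1085
stop [0.548 0.054 0.092] 0.1084
stop [0.536 0.132 0.092] 0.108
scraper [ 0.543 -0.329  0.012] [ 2.412 -0.191  0.08 ]
```

```bash
python3 -c "
from rig import ticket
print(ticket.close_job())"
```

```text
the job is handed in; nothing more can be done
None
```

The job is handed in: all three shards were swept into the trough, the three grey stops are seated in their own slots and quarter-turned, and the lever is locked on the "on" side with its collar down. The scraper had tipped onto its side since I put it down, but it lies on the table 46 mm clear of the trough, so I left it.

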